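Lock a clamp pivot with its collar and sideways clip

ROBOT

A 6-joint arm with a two-finger parallel gripper is mounted at the origin on the work surface. World frame = base frame: x ahead of the robot, y to its left, z up, the work surface at z = 0. Lengths are in m, angles in degrees, forces in N, time in s.
With the tool pointing down it reaches from about 0.375 to 0.75 m from the base axis. Payload 9 kg.
Tool frame: the origin (TCP) lies at the very end of the fingers, on their centre line; the grasp point (between the pads) lies 19 mm behind it; z points along the fingers, x is the direction in which the jaws open and shut, and the axes are right-handed (so a half turn about z gives the same grasp; the last joint's range is limited). The gripper opens to 85 mm and grips with 20 to 120 N. Pads are 22 mm wide; open, the fingers measure 114 mm over their backs; the gripper's body (76 mm by 85 mm) begins 54 mm behind the grasp point. The pads swing forward as they close: fully open they stand 13 mm farther back than shut.
Start: joints at [57.771, 5.964, 5.575, 89.605, 0, 77.527], TCP at [0.203, 0.565, 0.231] pointing down, gripper open.
Joint ranges: [-171.21, 171.21], [-48.23, 106.86], [-62.78, 66.21], [-105.2, 120.99], [-86.42, 89.51], [-180, 180]. Speed limits (degrees/s): [127.2, 127.2, 147.25, 180, 180, 180].

INTERFACE

Orientations are given as a 3x3 rotation matrix whose columns are the frame's x, y, z axes.
In Python, from plant import sensors, viewer, ticket gives the robot as it stands. The module is installed in compiled form; this text tells all that it offers.
- The arm moves only by the tool drive_tool, never from a script. Its argument "series" is a list of rows, each a list of 7 numbers: the turn, a rotation vector about the tool's x, y, z in degrees, then the shift along the tool's x, y, z in mm, then the finger opening in mm, from 0 to 85.4. A call has 1 to 5 rows; each row is the pose to reach, as a shift and turn from the pose commanded when the call began, along the tool's axes at that moment; what a row does not reach only later rows make up. A row lasts 1/8 s, in which the tool goes at most 62.5 mm and 10.7 degrees, less where a joint would pass 70% of its speed; a pose out of reach is approached as far as the arm can. A call with a gripper value outside its range is refused whole. The fingers move at their own pace and stop on an object; the grip force is fixed at half the most. Time passes only in rows, so rows that repeat a pose let the fingers close. It gives the time, the measured TCP pose, the force and the opening at its end, in the units of the state.
- sensors.state(): the state, without advancing time (a new reading comes with each control period).
- viewer.camera(name): name is "side" or "top" or "wrist"; returns a dict with "frame" (480x640x3 uint8, red, green, blue), "camera_matrix" (3x3 intrinsics, pixels), "origin" and "orientation" of the camera in the world. Camera axes: x right, y down, z forward; pixel columns grow to the right and rows downward; lengths in m; the calibration is good to about 2 mm. A picture is of the moment at which its call begins. There is no depth.
- ticket.finish_job(): hands the job in, once; it reports no verdict.
Trained networks look in a picture, given as the dict that the camera call returned (one of the last four; its "shot" number tells which), for a name from the list of things; names that differ only in an ending like _2 or _b are one class to them, and where a whole thing is asked for, a point or a joint stands for the part that bears it (a point fixed in the world has none). Each returns a list of dicts, best first, with "p" (0 to 1); they miss things now and then, are a little off and sometimes report something else, mostly with a low value. They report only what shows in the picture. A call takes as long as a camera call. They do not tell look-alikes from the thing itself.
- viewer.regions_of(picture, target): "mask" (480x640 bool, what is visible of it) and "bbox" ([left, top, right, bottom] in pixels, round what is visible of it).
- viewer.mark_of(picture, target): "centre" ([column, row] in pixels: a listed point, or the origin of a listed thing).
The state is a dict: "clock": time; "joint_pos": joint angles; "joint_vel": joint speeds; "tau": joint torques, N m; "tcp_pos": TCP position; "tcp_rot": TCP orientation; "force": force on the tool from outside, world axes, zero at the start; "torque": the same for the moment, N m; "opening": opening from 0.0 (shut) to 1.0 (fully open).
Only numpy, scipy, OpenCV 4.12 (cv2) and the standard library are available. Lean on these libraries where they do the work, as an engineer would, in place of code of your own. Each camera call takes 0.05 s, during which the arm holds its last target.

TASK

Put the thick steel collar over the clamp's pivot post so that it lies flat on the swing arm's eye, then push the open retaining clip sideways, mouth first, into the post's groove just above the collar until it snaps in and sits fully home. Work gently: feel your way, never force the clip (keep it under 30 N against the post and under 20 N on the collar), let go of everything at the end, and leave the other things on the bench where they are.

Things in the scene. Friction and masses are not known exactly. Their poses are not given: they have to be found in the camera images.
- pivot: Clamp pivot, fixed to the bench: grey plinth 110 (x) x 130 (y) x 34 mm high; on it the flat steel eye of the swing arm (48 mm across, top 40 mm above the bench); the arm's 30 mm bar runs along plinth +x to a black knob (16 mm across, top at 70 mm) 115 mm from the post. A round steel post rises from the middle of the eye. Origin: on the post's axis at bench height, z up.
- post_groove (a point): Point on the post's axis, 56.5 mm above the bench, where clip_seat lies when the clip is home on the collar; any side may be pushed from. Post: 28 mm across up to 52 mm above the bench, groove 18 mm across from 52 to 60.5 mm, then a 28 mm head up to 69 mm, bevelled on top. Collar and head leave a 6.5 mm gap for the 5 mm clip.
- mat: The blue parts mat, 200 x 270 x 3 mm, fixed to the bench, on which collar and clip lie (they may lie either way round, left or right). Origin at the centre of its underside.
- collar_center (a point): Centre (half-way up) of the loose plain steel collar: ring 54 mm outside, 32 mm bore, 14 mm high, about 120 g, lying flat on the mat, z up. On the post its underside lies 40 mm and its top 54 mm above the bench; it then has 2 mm of play round the post.
- collar: The same collar; origin at the centre of its underside.
- clip_seat (a point): Centre of the loose clip's seat, half-way up its 5 mm thickness. Flat steel U, 38 mm wide, mouth towards its own +x, z up. Slot 20 mm wide, its back 9.4 mm behind this point; sprung arms end in flared tips 17 mm ahead. Nubs on them 5.6 mm ahead leave 15.5 mm and must spring over the 18 mm groove (8 to 18 N push, from 11 to 5 mm before home); then an easy slide to a hard stop.
- clip_tab (a point): Centre of the clip's black grip tab: an upright block 18 (clip x) x 14 (clip y) x 30 mm high, 36 mm behind clip_seat (clip -x), standing up from the level of the clip's underside; this point is 15 mm above that. Grip it from above across its 14 mm width. Axes as the clip's.
- clip: The same clip, 54 g in all; origin below clip_seat on the clip's underside.
- bolt: Loose hex bolt, 40 mm long, 13 mm head, lying at the mat's far edge; leave alone.
- washer: Loose small washer, 24 mm across, 4 mm thick, at the mat's near edge; leave alone.
- spanner: Loose spanner lying at the right of the bench; leave alone.
- driver: Loose screwdriver at the far left; leave alone.
- brush: Loose brush at the far right; leave alone.
- beaker: Loose steel beaker, 70 mm across, 75 mm high, at the far edge; leave alone.
- jar: Loose closed glass jar, 60 mm across, 80 mm high, at the far edge; leave alone.
There are look-alikes about, which are no part of the job. What is shaped like the collar but blue or orange is not meant.

How it is judged:
By the outcome, as a careful person would: the job done as asked, in the order asked, and still so for the second after the job is handed in, with the robot touching nothing.
It also fails if it takes over 72 s, if anything falls off the work surface, if the arm or the gripper's body presses on something with over 40 N, if the wrist force passes 120 N, or if a joint passes its speed limit or range.

## Working session

There is one attempt and no reset: what is moved stays moved. The work goes in short steps, Python scripts to look and compute and a tool call to move; the robot and the scene stay as the last step left them, time stands still between calls to the robot, and variables do not carry over. Pictures are saved under pics/ and viewed, and the job is handed in when it is done.

Besides the shell and the picture viewer there is one more tool, called after ">>>" as name(argument=value, ...) on one line, values as JSON. drive_tool: Moves the arm, as the interface text tells. Its arguments: {"type":"object","properties":{"series":{"type":"array"}},"required":["series"]}

```bash
mkdir -p pics; cat > h.py <<'E'
import numpy as np, cv2
from plant import sensors, viewer, ticket
def save(p,name): cv2.imwrite('pics/'+name+'.png',p['frame'][:,:,::-1])
def ray(p,uv):
    K=np.array(p['camera_matrix']);R=np.array(p['orientation']);o=np.array(p['origin'])
    d=R@np.linalg.inv(K)@np.array([uv[0],uv[1],1.]);return o,d
def atz(p,uv,z):
    o,d=ray(p,uv);return o+d*(z-o[2])/d[2]
def proj(p,X):
    K=np.array(p['camera_matrix']);R=np.array(p['orientation']);o=np.array(p['origin'])
    c=K@(R.T@(np.array(X)-o));return c[:2]/c[2]
E
python3 - <<'E'
from h import *
s=sensors.state();print(s['clock'],s['tcp_pos'],s['tcp_rot'],s['force'],s['opening'])
for n in ['top','side']:
    p=viewer.camera(n);save(p,n+'0');print(n,p['origin'],np.round(p['orientation'],3).tolist(),p['camera_matrix'])
    for t,z in [('pivot',0),('post_groove',.0565),('collar_center',.010),('clip_seat',.0055),('clip_tab',.018),('mat',0)]:
        for m in viewer.mark_of(p,t)[:4]: print(t,np.round(m['centre'],1),round(m['p'],2),np.round(atz(p,m['centre'],z),4))
print(sensors.state()['clock'])
E
```

```text
0.0 [0.20261821 0.5643988  0.23051445] [[ 3.38020142e-01  9.41138597e-01 -7.24158551e-04]
 [ 9.41137988e-01 -3.38020780e-01 -1.11363757e-03]
 [-1.29286794e-03 -3.05101193e-04 -9.99999118e-01]] [-0.79141643  0.22058548  0.31891526] 0.999595347761362
top [ 0.45215296 -0.01495001  1.19283501] [[0.015, -0.995, 0.098], [-1.0, -0.017, -0.023], [0.024, -0.097, -0.995]] [[494.21488036   0.         320.68642155]
 [  0.         494.21488036 242.11650153]
 [  0.           0.           1.        ]]
pivot [396.6 253.3] 0.67 [ 0.545  -0.2269  0.    ]
post_groove [399.5 255.6] 0.91 [ 0.5353 -0.2236  0.0565]
post_groove [304.3 162.3] 0.61 [7.511e-01 4.000e-04 5.650e-02]
post_groove [252.6 261.4] 0.32 [0.5165 0.1148 0.0565]
collar_center [253.9 262.3] 0.6 [0.517 0.117 0.01 ]
collar_center [234.9 341.1] 0.56 [0.3311 0.1563 0.01  ]
collar_center [316.4 258.6] 0.5 [ 0.5283 -0.0322  0.01  ]
collar_center [325.4 217.1] 0.5 [ 0.6291 -0.0524  0.01  ]
clip_seat [199.3 266.1] 0.66 [0.5061 0.2472 0.0055]
clip_tab [207.  279.4] 0.56 [0.4745 0.2252 0.018 ]
mat [228.9 260.5] 0.74 [0.521  0.1782 0.    ]
side [0.4712751  0.53582237 0.78510466] [[-0.989, -0.12, 0.087], [-0.148, 0.767, -0.624], [0.008, -0.63, -0.777]] [[435.26651196   0.         317.60676408]
 [  0.         435.26651196 235.16452771]
 [  0.           0.           1.        ]]
pivot [332.5 194.5] 0.92 [ 0.5416 -0.231   0.    ]
post_groove [324.3 317.3] 0.65 [0.5112 0.144  0.0565]
post_groove [333.6 179. ] 0.58 [ 0.5405 -0.2278  0.0565]
collar_center [322.8 321.3] 0.87 [0.5155 0.1282 0.01  ]
collar_center [287.5 244.1] 0.61 [ 0.6212 -0.0509  0.01  ]
collar_center [416.3 347.4] 0.58 [0.3321 0.1557 0.01  ]
clip_seat [321.4 380.7] 0.65 [0.5015 0.2446 0.0055]
clip_tab [338.9 376.1] 0.87 [0.4711 0.2363 0.018 ]
mat [315.9 347.3] 0.87 [0.5214 0.1798 0.    ]
0.7
```

View pics/top0.png

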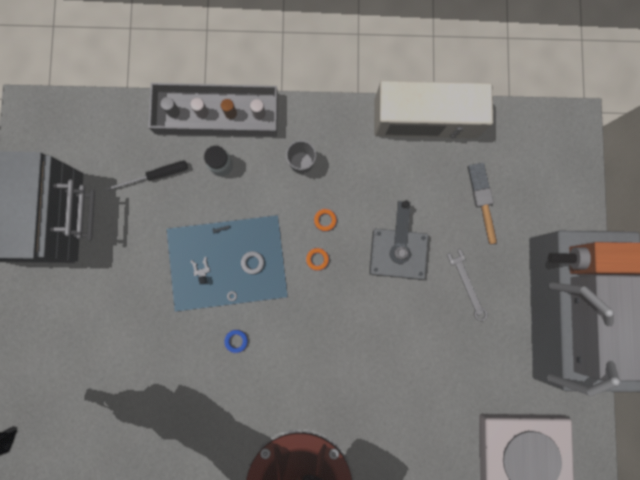

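View pics/side0.png

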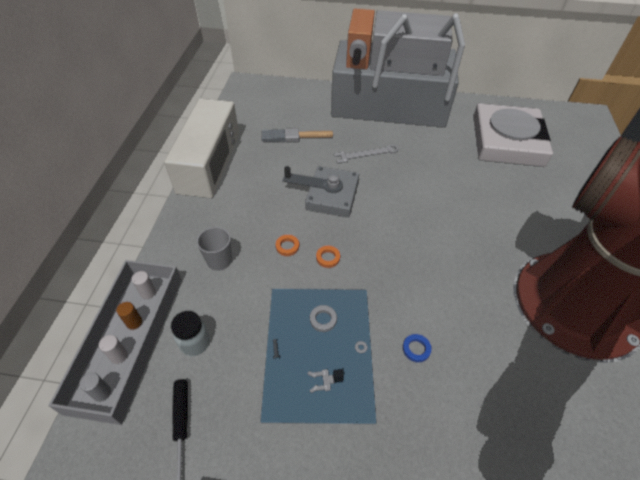

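```bash
python3 - <<'E'
import cv2
a=cv2.imread('pics/top0.png')[215:320,150:275];b=cv2.imread('pics/side0.png')[280:430,250:420]
cv2.imwrite('pics/ctop.png',cv2.resize(a,None,fx=5,fy=5,interpolation=cv2.INTER_CUBIC))
cv2.imwrite('pics/cside.png',cv2.resize(b,None,fx=4,fy=4,interpolation=cv2.INTER_CUBIC))
E
```

```text
(no output)
```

View pics/ctop.png

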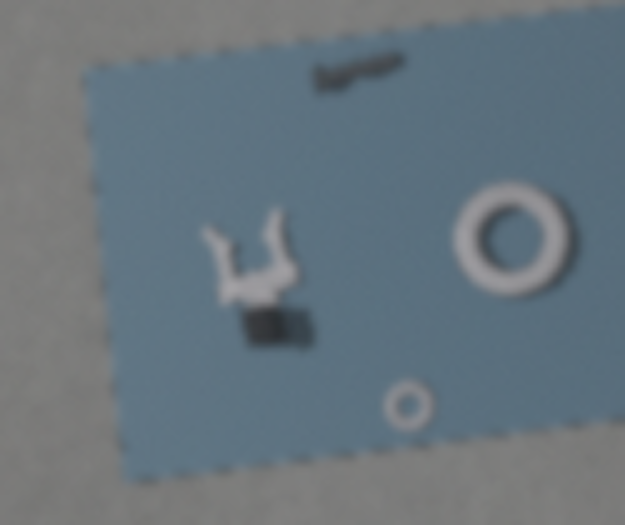

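View pics/cside.png

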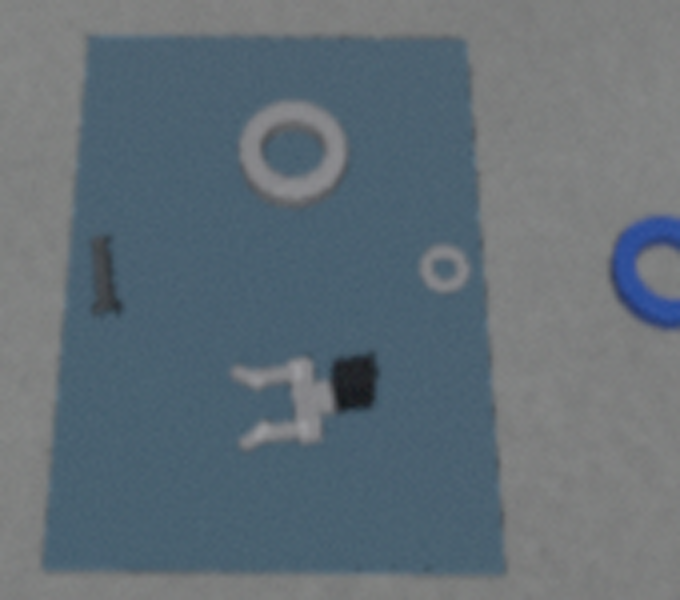

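Grey collar: top (253,262), side (323,318). Look-alikes: orange rings at top (325,219) and (318,259), blue at (236,341), and the small washer at (232,296). The crops show the only plain steel ring, on the mat. The clip is at top (200,267), mouth roughly towards +x.

```bash
cat >> h.py <<'E'
def tgt(pos, xang=None, s=None):
    """shift & turn in tool axes to bring TCP to pos with tool down, jaw axis at world angle xang (mod 180)"""
    from scipy.spatial.transform import Rotation as Ro
    s=s or sensors.state();R=np.array(s['tcp_rot']);cur=np.array(s['tcp_pos'])
    sh=R.T@(np.array(pos)-cur)*1000
    out=None
    if xang is not None:
        best=None
        for a in (xang,xang+180):
            a=np.radians(a);x=np.array([np.cos(a),np.sin(a),0]);z=np.array([0,0,-1.]);T=np.stack([x,np.cross(z,x),z],1)
            rv=Ro.from_matrix(R.T@T).as_rotvec(degrees=True)
            if best is None or np.linalg.norm(rv)<np.linalg.norm(best): best=rv
        out=np.round(best,2)
    print('shift',np.round(sh,1),'turn',out,'j6',round(s['joint_pos'][5],1),'t',round(s['clock'],2));return sh,out
E
python3 - <<'E'
from h import *
for n in ['top','side']:
    p=viewer.camera(n)
    for t in ['collar','pivot','clip']:
        for m in viewer.regions_of(p,t)[:4]:
            M=m['mask'];c,r=np.argwhere(M).mean(0)[::-1];b=m['bbox'];bc=((b[0]+b[2])/2,(b[1]+b[3])/2)
            print(n,t,round(m['p'],2),b,np.round(atz(p,bc,.012 if t!='pivot' else .03),4), np.round(p['frame'][M].mean(0)))
    for t in ['collar_center','post_groove']:
        pass
tgt([.517,.120,.2],90)
E
```

```text
top collar 0.71 [316.0, 205.4, 337.0, 229.9] [ 0.6275 -0.055   0.012 ] [166. 104.  62.]
top collar 0.68 [224.9, 329.2, 246.8, 354.2] [0.3299 0.1538 0.012 ] [ 67.  90. 151.]
top collar 0.61 [243.4, 249.7, 262.9, 273.9] [0.5181 0.1185 0.012 ] [136. 136. 141.]
top collar 0.58 [302.9, 251.0, 327.6, 268.6] [ 0.5252 -0.0294  0.012 ] [172. 106.  60.]
top pivot 0.62 [371.2, 199.8, 427.9, 275.4] [ 0.5801 -0.2287  0.03  ] [102. 103. 105.]
top clip 0.64 [193.0, 258.1, 208.0, 287.0] [0.4906 0.2424 0.012 ] [115. 118. 123.]
side collar 0.83 [401.4, 333.3, 433.0, 362.9] [0.3308 0.1578 0.012 ] [ 54.  79. 138.]
side collar 0.8 [314.1, 243.5, 341.2, 267.6] [ 0.5274 -0.0316  0.012 ] [157. 100.  66.]
side collar 0.7 [312.0, 306.6, 338.6, 329.3] [0.5115 0.1212 0.012 ] [119. 121. 125.]
side collar 0.58 [273.2, 235.4, 301.5, 257.1] [ 0.62   -0.0433  0.012 ] [157.  98.  62.]
side pivot 0.61 [198.4, 226.3, 230.6, 271.0] [0.7717 0.001  0.03  ] [91. 91. 93.]
side pivot 0.58 [283.2, 166.3, 360.6, 218.6] [ 0.5652 -0.2045  0.03  ] [ 99. 101. 103.]
side clip 0.96 [307.1, 368.9, 343.5, 392.4] [0.4943 0.2459 0.012 ] [ 95.  98. 103.]
shift [-312.3  446.    31.3] turn [  0.    -0.   -19.76] j6 77.5 t 1.1
```

>>> drive_tool(series=[[0,0,-20,-312,446,31,85],[0,0,-20,-312,446,31,85],[0,0,-20,-312,446,31,85],[0,0,-20,-312,446,31,85],[0,0,-20,-312,446,31,85]])

```text
clock: 1.72
tcp_pos: [0.3809, 0.3128, 0.2141]
tcp_rot: [[-0.005, 1.0, 0.001], [1.0, 0.005, 0.0], [0.0, 0.001, -1.0]]
force: [1.1, -1.1, 0.0]
opening: 0.99
```

>>> drive_tool(series=[[0,0,0,-190,132,14,85],[0,0,0,-190,132,14,85],[0,0,0,-190,132,14,85],[0,0,0,-190,132,14,85],[0,0,0,-190,132,14,85]])

```text
clock: 2.35
tcp_pos: [0.5139, 0.1225, 0.1993]
tcp_rot: [[-0.0, 1.0, -0.001], [1.0, 0.0, -0.0], [-0.0, -0.001, -1.0]]
force: [0.0, 0.2, -1.0]
opening: 0.999
```

```bash
python3 - <<'E'
from h import *
s=sensors.state();print(s['tcp_pos'],s['force'],np.round(s['joint_vel'],1))
p=viewer.camera('wrist');save(p,'w1');print(p['origin'],np.round(p['orientation'],3).tolist(),p['camera_matrix'][0])
for m in viewer.regions_of(p,'collar')[:3]:
    b=m['bbox'];bc=((b[0]+b[2])/2,(b[1]+b[3])/2);print(round(m['p'],2),b,np.round(atz(p,bc,.012),4))
for m in viewer.mark_of(p,'collar_center')[:3]: print(m['p'],m['centre'],atz(p,m['centre'],.01))
E
```

```text
[0.5138723  0.12253617 0.1993415 ] [ 0.02898515  0.1924095  -1.03059899] [ 3.5 -1.7 -0.9  1.3  0.8  2.1]
[0.44845531 0.12265989 0.34154035] [[-0.0, 0.965, 0.261], [1.0, -0.0, 0.001], [0.001, 0.261, -0.965]] [354.79439599   0.         322.301341  ]
0.96 [327.9, 1.1, 397.5, 35.0] [0.3476 0.1561 0.012 ]
0.87 [127.3, 203.1, 191.7, 256.8] [ 0.5266 -0.0325  0.012 ]
0.87 [127.4, 296.4, 178.7, 341.0] [ 0.6198 -0.0502  0.012 ]
0.94 [152.3, 317.1] [ 0.61906589 -0.05178133  0.01      ]
0.73 [319.9, 221.5] [0.51883716 0.12055224 0.01      ]
0.72 [160.0, 231.4] [ 0.52853473 -0.03308849  0.01      ]
```

View pics/w1.png

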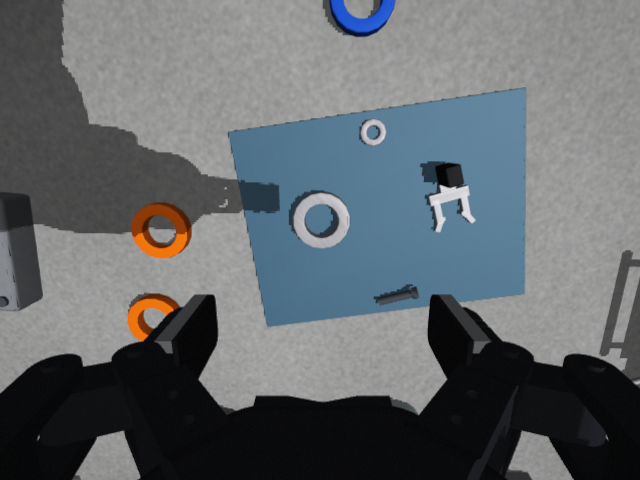

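Collar at (321,220), clip at (452,205) with black tab at (449,174), washer at (373,132), bolt at (396,297). I'll measure these from pixel blobs, for collar and clip.

```bash
python3 - <<'E'
from h import *
im=cv2.imread('pics/w1.png');p=viewer.camera('wrist')
g=im.astype(int);br=((g.min(2)>120)).astype(np.uint8)
n,l,st,c=cv2.connectedComponentsWithStats(br)
for i in range(1,n):
    if st[i,4]>150 and 240<c[i][0]<520 and 90<c[i][1]<320:
        x,y,w,h,a=st[i];cnt=cv2.findContours((l==i).astype(np.uint8),0,2)[0][0]
        (ex,ey),ax,_=cv2.fitEllipse(cnt);print(st[i],(ex,ey),ax,'z17',np.round(atz(p,(ex+.5,ey+.5),.017),4),'z8',np.round(atz(p,(ex+.5,ey+.5),.008),4))
for t,z in [('clip_seat',.0055),('clip_tab',.018),('clip',.003),('collar_center',.01)]:
    for m in viewer.mark_of(p,t)[:2]: print(t,round(m['p'],2),np.round(m['centre'],1),np.round(atz(p,m['centre'],z),4))
# tips in image
cv2.imwrite('pics/wc1.png',cv2.resize(im[140:260,280:500],None,fx=3.6,fy=3.6,interpolation=cv2.INTER_CUBIC))
E
```

```text
[   62     0   578   371 93695] (378.5348205566406, 170.99795532226562) (264.75537109375, 619.32373046875) z17 [0.4698 0.177  0.017 ] z8 [0.4705 0.1784 0.008 ]
[361 119  26  27 369] (373.1878356933594, 131.879638671875) (24.25251579284668, 25.916061401367188) z17 [0.4361 0.1708 0.017 ] z8 [0.4358 0.172  0.008 ]
[429 185  47  48 909] (450.95599365234375, 208.37240600585938) (40.076961517333984, 49.276126861572266) z17 [0.5036 0.2457 0.017 ] z8 [0.5052 0.2491 0.008 ]
[ 294  193   56   56 1521] (321.29840087890625, 220.29507446289062) (54.34347152709961, 55.477134704589844) z17 [0.5154 0.1256 0.017 ] z8 [0.5173 0.1256 0.008 ]
clip_seat 0.63 [446.3 211.1] [0.5078 0.2452 0.0055]
clip_tab 0.67 [444.4 175.9] [0.4734 0.236  0.018 ]
clip_tab 0.37 [381.7 217.3] [0.5117 0.1813 0.018 ]
collar_center 0.74 [157.9 231.7] [ 0.5282 -0.0322  0.01  ]
collar_center 0.71 [317.6 222.4] [0.5185 0.1216 0.01  ]
```

View pics/wc1.png

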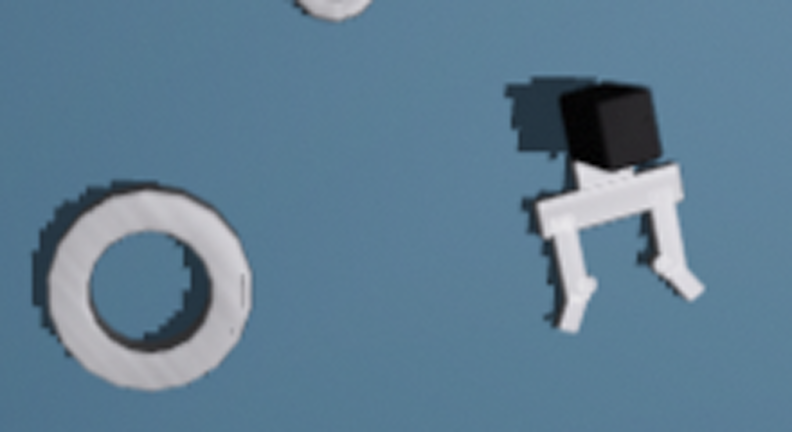

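```bash
python3 - <<'E'
from h import *
def blob(p,lo,hi,z):
    g=p['frame'].astype(int);br=(g.min(2)>120).astype(np.uint8)
    n,l,st,c=cv2.connectedComponentsWithStats(br)
    for i in range(1,n):
        if lo<st[i,4]<hi:
            cnt=cv2.findContours((l==i).astype(np.uint8),0,2)[0][0]
            (ex,ey),ax,_=cv2.fitEllipse(cnt); print(np.round((ex,ey),1),ax,st[i,4],np.round(atz(p,(ex+.5,ey+.5),z),4))
s=sensors.state();print(s['tcp_pos'],s['clock'])
for k in range(3):
    p=viewer.camera('wrist');print(p['origin'],np.round(p['orientation'],4).tolist(),p['camera_matrix'][0][2],p['camera_matrix'][1][2]);blob(p,1200,2500,.016)
for n in ['top','side']:
    p=viewer.camera(n); save(p,n+'1');b=[m for m in viewer.regions_of(p,'collar')]
    for m in b:
        if np.ptp(p['frame'][m['mask']].mean(0))<20:
            cnt=max(cv2.findContours(m['mask'].astype(np.uint8),0,2)[0],key=len);(ex,ey),ax,_=cv2.fitEllipse(cnt);print(n,(ex,ey),ax,np.round(atz(p,(ex+.5,ey+.5),.013),4))
E
```

```text
[0.51248444 0.12590432 0.2001505 ] 2.75
[0.44691715 0.12563457 0.34226138] [[-0.0055, 0.9652, 0.2614], [1.0, 0.0051, 0.0023], [0.0009, 0.2614, -0.9652]] 322.301340997837 240.83389158350744
[317.3 221.6] (54.10884094238281, 55.347293853759766) 1512 [0.517  0.1221 0.016 ]
[ 225.4 -561.1] (201.51156616210938, 1996.543212890625) 2123 [0.0449 0.0667 0.016 ]
[539.5 465.3] (46.760047912597656, 71.5527114868164) 1974 [0.8023 0.3784 0.016 ]
[0.44698173 0.12551294 0.34222671] [[-0.0053, 0.9652, 0.2614], [1.0, 0.0049, 0.0022], [0.0009, 0.2614, -0.9652]] 322.301340997837 240.83389158350744
[317.4 221.6] (54.01969909667969, 55.373748779296875) 1514 [0.5171 0.122  0.016 ]
[ 225.4 -561.1] (201.51156616210938, 1996.543212890625) 2123 [0.045  0.0667 0.016 ]
[539.3 464.6] (46.19928741455078, 70.3793716430664) 1969 [0.8012 0.3778 0.016 ]
[0.44704419 0.12538812 0.34219075] [[-0.0051, 0.9652, 0.2613], [1.0, 0.0047, 0.0022], [0.0009, 0.2613, -0.9652]] 322.301340997837 240.83389158350744
[317.5 221.5] (53.9194450378418, 55.34049987792969) 1503 [0.517 0.122 0.016]
[ 178.  -133.3] (150.97071838378906, 1135.68115234375) 2122 [0.2491 0.0181 0.016 ]
[539.3 464.8] (46.53488540649414, 70.67625427246094) 1967 [0.8016 0.3777 0.016 ]
top (398.2409362792969, 250.10247802734375) (58.51946258544922, 82.92311096191406) [ 0.5505 -0.2298  0.013 ]
side (322.7702331542969, 318.94146728515625) (27.026090621948242, 27.388198852539062) [0.515  0.1256 0.013 ]
side (290.1637268066406, 177.08193969726562) (15.124528884887695, 21.139244079589844) [ 0.6538 -0.2614  0.013 ]
```

```bash
python3 - <<'E'
from h import *
s=sensors.state();print(s['tcp_pos'],np.round(s['joint_vel'],2));tgt([.517,.122,.06],90,s)
E
```

```text
[0.51276119 0.1251505  0.19994887] [-0.13  0.01  0.08 -0.   -0.04  0.05]
shift [ -3.2   4.2 139.9] turn [ 0.   -0.    0.25] j6 -0.8 t 3.1
```

>>> drive_tool(series=[[0,0,0,-2,3,50,85],[0,0,0,-2,3,100,85],[0,0,0,-2,3,140,85],[0,0,0,-2,3,140,85],[0,0,0,-2,3,140,85]])

```text
clock: 3.72
tcp_pos: [0.5167, 0.1231, 0.0618]
tcp_rot: [[-0.004, 1.0, 0.002], [1.0, 0.004, 0.0], [0.0, 0.002, -1.0]]
force: [0.1, 1.0, 0.8]
opening: 0.993
```

```bash
python3 - <<'E'
from h import *
p=viewer.camera('wrist');s=sensors.state();save(p,'w2')
g=p['frame'].astype(int);br=(g.min(2)>120).astype(np.uint8)
n,l,st,c=cv2.connectedComponentsWithStats(br)
for i in range(1,n):
    if 1200<st[i,4]<8500:
        cnt=cv2.findContours((l==i).astype(np.uint8),0,2)[0][0]
        (ex,ey),ax,_=cv2.fitEllipse(cnt); print(np.round((ex,ey),1),ax,st[i,4],np.round(atz(p,(ex+.5,ey+.5),.0165),4))
print(s['tcp_pos'],s['force']);tgt([.517,.122,.003],90,s)
E
```

```text
[533.5 247. ] (67.75525665283203, 77.47195434570312) 2309 [0.5054 0.2398 0.0165]
[320.5 289.5] (38.96678161621094, 83.96420288085938) 1560 [0.531  0.1227 0.0165]
[123.1 352. ] (51.65252685546875, 157.01768493652344) 2169 [0.5716 0.0047 0.0165]
[521.  348.1] (53.77177810668945, 165.58197021484375) 2173 [0.5682 0.2424 0.0165]
[0.51726178 0.12306428 0.06227623] [ 1.16133253 -0.18058095  0.60540787]
shift [-1.1 -0.4 59.3] turn [ 0.18 -0.    0.24] j6 -1.0 t 3.77
```

View pics/w2.png

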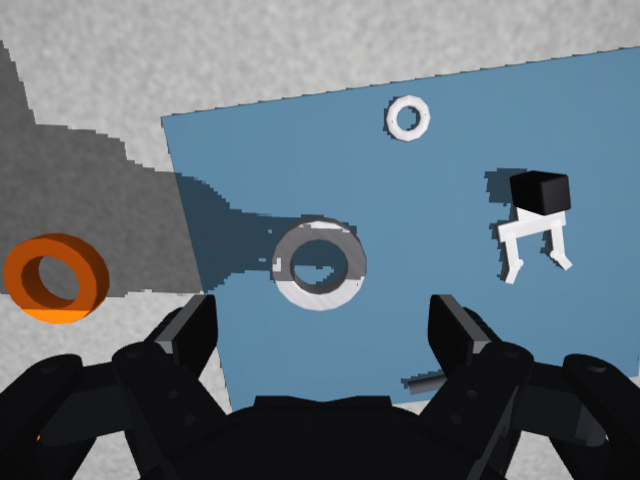

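>>> drive_tool(series=[[0,0,0,-1,0,25,85],[0,0,0,-1,0,45,85],[0,0,0,-1,0,56,85],[0,0,0,-1,0,56,85],[0,0,0,-1,0,56,85]])

```text
clock: 4.4
tcp_pos: [0.5167, 0.1221, 0.0052]
tcp_rot: [[-0.004, 1.0, 0.002], [1.0, 0.004, 0.0], [0.0, 0.002, -1.0]]
force: [0.2, 0.5, 0.2]
opening: 0.995
```

>>> drive_tool(series=[[0,0,0,0,0,0,70],[0,0,0,0,0,0,60],[0,0,0,0,0,0,45],[0,0,0,0,0,0,45],[0,0,0,0,0,0,45]])

```text
clock: 5.03
tcp_pos: [0.5162, 0.1221, 0.0051]
tcp_rot: [[-0.004, 1.0, 0.001], [1.0, 0.004, -0.0], [-0.0, 0.001, -1.0]]
force: [-4.3, -0.2, 10.6]
opening: 0.602
```

>>> drive_tool(series=[[0,0,0,0,0,0,45],[0,0,0,0,0,0,45]])

```text
clock: 5.28
tcp_pos: [0.5162, 0.1221, 0.0051]
tcp_rot: [[-0.004, 1.0, 0.001], [1.0, 0.004, -0.0], [-0.0, 0.001, -1.0]]
force: [-3.6, -0.3, 10.6]
opening: 0.602
```

```bash
python3 - <<'E'
from h import *
p=viewer.camera('wrist');s=sensors.state();save(p,'w3');print(s['opening'],s['force'],s['torque'],s['tcp_pos'])
E
```

```text
0.6049720215472917 [-4.2141581  -0.51120539 11.19763662] [-0.05113372  0.88737584 -0.12158881] [0.51617206 0.1221154  0.00513598]
```

View pics/w3.png

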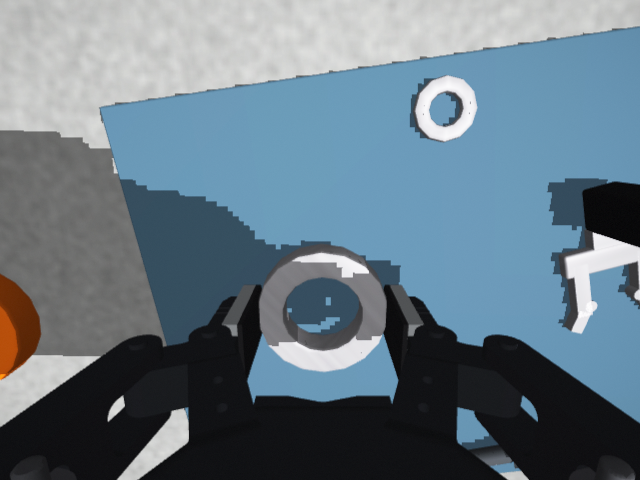

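>>> drive_tool(series=[[0,0,0,0,0,-10,45],[0,0,0,0,0,-40,45],[0,0,0,0,0,-90,45],[0,0,0,0,0,-150,45],[0,0,0,0,0,-190,45]])

```text
clock: 5.95
tcp_pos: [0.5163, 0.1221, 0.1973]
tcp_rot: [[-0.004, 1.0, 0.003], [1.0, 0.004, 0.0], [0.0, 0.003, -1.0]]
force: [-0.1, 0.2, -1.2]
opening: 0.601
```

>>> drive_tool(series=[[0,0,0,-50,3,-5,45],[0,0,0,-112,8,-5,45],[0,0,0,-174,13,-5,45],[0,0,0,-236,16,-5,45],[0,0,0,-290,18,-5,45]])

```text
clock: 6.58
tcp_pos: [0.5348, -0.1701, 0.1993]
tcp_rot: [[-0.004, 1.0, 0.0], [1.0, 0.004, -0.0], [-0.0, 0.0, -1.0]]
force: [0.1, -0.3, -0.9]
opening: 0.6
```

>>> drive_tool(series=[[0,0,0,-60,5,0,45],[0,0,0,-60,5,0,45],[0,0,0,-60,5,0,45],[0,0,0,-60,5,0,45]])

```text
clock: 7.08
tcp_pos: [0.5404, -0.2266, 0.1992]
tcp_rot: [[-0.006, 1.0, 0.0], [1.0, 0.006, 0.0], [0.0, 0.0, -1.0]]
force: [0.5, -0.3, -1.4]
opening: 0.603
```

```bash
python3 - <<'E'
from h import *
p=viewer.camera('wrist');s=sensors.state();save(p,'w4');print(s['opening'],s['force'],s['torque'],s['tcp_pos'],np.round(s['joint_vel'],1))
for t,z in [('pivot',0),('post_groove',.0565),('collar_center',.2)]:
    for m in viewer.mark_of(p,t)[:3]: print(t,np.round(m['centre'],1),round(m['p'],2),np.round(atz(p,m['centre'],z),4))
E
```

```text
0.6001181324296258 [-0.3035468  -0.48161337 -1.66891704] [ 0.00496779  0.07411755 -0.00102324] [ 0.54046773 -0.22659033  0.19921413] [ 0.  -0.   0.1 -0.1 -0.  -0. ]
pivot [319.4 216.6] 0.76 [ 0.5427 -0.229   0.    ]
post_groove [322.4 231.9] 0.94 [ 0.5443 -0.2262  0.0565]
collar_center [491.9 295.5] 0.8 [ 0.5371 -0.1534  0.2   ]
```

View pics/w4.png

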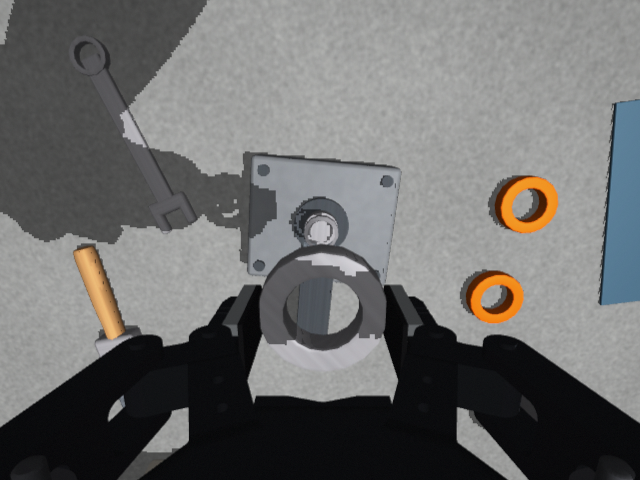

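```bash
python3 - <<'E'
from h import *
im=cv2.imread('pics/w4.png')
cv2.imwrite('pics/wc4.png',cv2.resize(im[190:380,230:410],None,fx=3.1,fy=3.1,interpolation=cv2.INTER_CUBIC))
E
```

```text
(no output)
```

View pics/wc4.png

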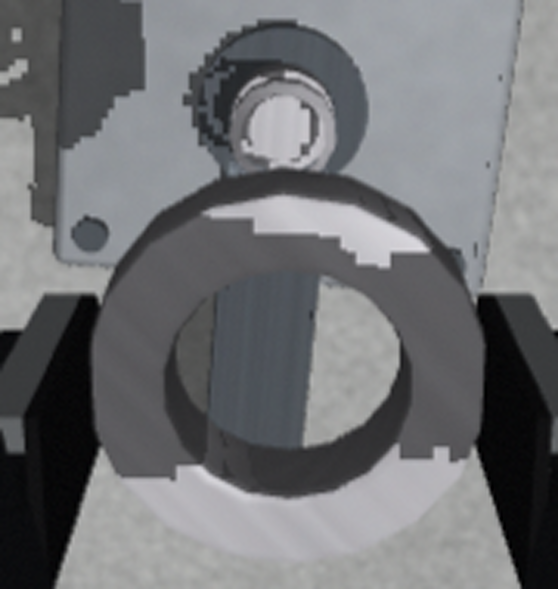

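```bash
cat >> h.py <<'E'
def circ(p,c,r,n=90):
    a=np.linspace(0,2*np.pi,n);return np.array([proj(p,[c[0]+r*np.cos(t),c[1]+r*np.sin(t),c[2]]) for t in a])
def overlay(p,rings,name,box,f):
    x0,y0,x1,y1=box;im=cv2.resize(p['frame'][y0:y1,x0:x1,::-1],None,fx=f,fy=f,interpolation=cv2.INTER_CUBIC)
    for c,r,col in rings:
        q=((circ(p,c,r)+.5-[x0,y0])*f).astype(int);cv2.polylines(im,[q.reshape(-1,1,2)],True,col,1)
    cv2.imwrite('pics/'+name+'.png',im)
E
python3 - <<'E'
from h import *
p=viewer.camera('wrist');s=sensors.state();t=np.array(s['tcp_pos']);print(t)
P=atz(p,(321.5,229.7),.067);print('post',P)
C=atz(p,(323.1,311),t[2]+.0119);print('collar',C, C-t)
overlay(p,[([P[0],P[1],.067],.014,(0,0,255)),([P[0],P[1],.04],.024,(0,255,0)),([C[0],C[1],C[2]],.027,(0,0,255)),([C[0],C[1],C[2]],.016,(255,0,255)),([C[0],C[1],C[2]-.014],.016,(0,255,255))],'o4',(230,190,410,380),3.1)
E
```

```text
[ 0.54043981 -0.22713408  0.19907228]
post [ 0.54001874 -0.2272992   0.067     ]
collar [ 0.53941263 -0.22644802  0.21097228] [-0.00102718  0.00068606  0.0119    ]
```

View pics/o4.png

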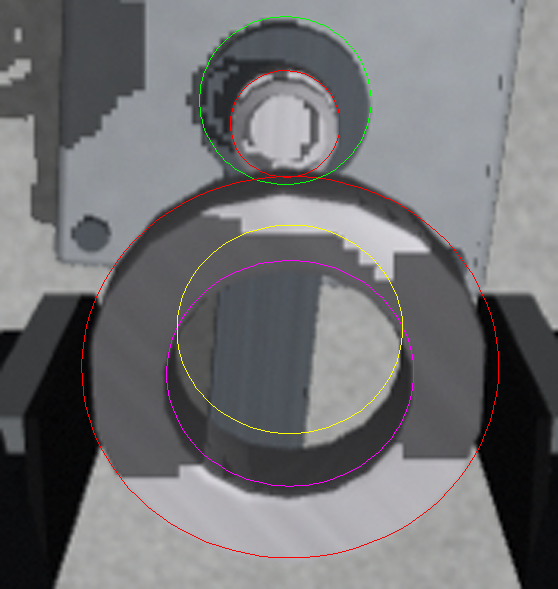

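>>> drive_tool(series=[[0,0,0,-1,0,50,45],[0,0,0,-1,0,95,45],[0,0,0,-1,0,122,45],[0,0,0,-1,0,122,45],[0,0,0,-1,0,122,45]])

```text
clock: 7.95
tcp_pos: [0.541, -0.2291, 0.0785]
tcp_rot: [[-0.005, 1.0, 0.002], [1.0, 0.005, -0.001], [-0.001, 0.002, -1.0]]
force: [0.9, 0.9, 0.4]
opening: 0.598
```

```bash
python3 - <<'E'
from h import *
p=viewer.camera('wrist');s=sensors.state();t=np.array(s['tcp_pos']);print(t,s['force'],s['opening'])
P=np.array([.540,-.2278,0]);C=t+[0,.0005,.0119]
overlay(p,[([P[0],P[1],.067],.014,(0,0,255)),([P[0],P[1],.069],.011,(0,255,0)),([C[0],C[1],C[2]],.026,(0,0,255)),([C[0],C[1],C[2]],.016,(255,0,255)),([C[0],C[1],C[2]-.014],.016,(0,255,255))],'o5',(230,190,410,380),3.1)
save(p,'w5');im=p['frame'][190:380,230:410,::-1];cv2.imwrite('pics/wc5.png',cv2.resize(im,None,fx=3.1,fy=3.1,interpolation=cv2.INTER_CUBIC))
E
```

```text
[ 0.54128877 -0.22936163  0.07887347] [ 0.32281863 -0.5970127  -1.30881491] 0.5992996262875815
```

View pics/o5.png

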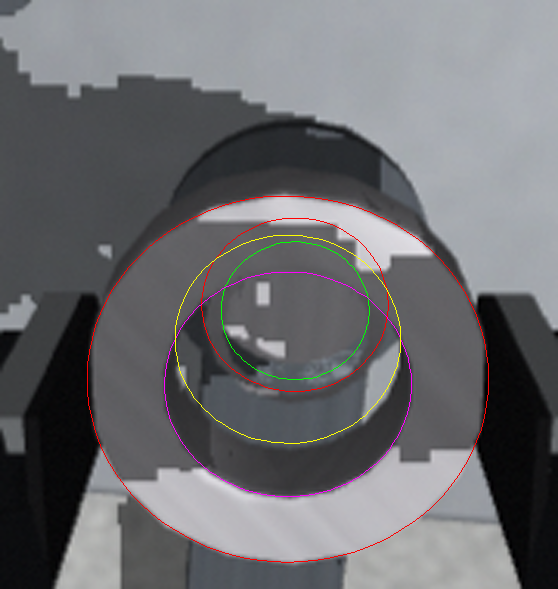

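View pics/wc5.png

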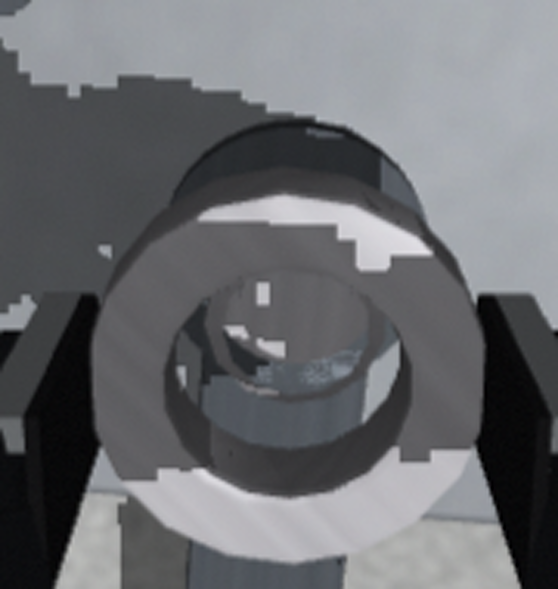

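>>> drive_tool(series=[[0,0,0,1,0,2,45],[0,0,0,1,0,5,45],[0,0,0,1,0,8,45],[0,0,0,1,0,8,45]])

```text
clock: 8.5
tcp_pos: [0.5401, -0.2276, 0.0685]
tcp_rot: [[-0.004, 1.0, -0.001], [1.0, 0.004, 0.0], [0.0, -0.001, -1.0]]
force: [-0.1, 0.4, -1.8]
opening: 0.597
```

```bash
python3 - <<'E'
from h import *
p=viewer.camera('wrist');s=sensors.state();t=np.array(s['tcp_pos']);print(t,s['force'],s['opening'])
P=np.array([.5413,-.2277,0]);C=t+[0,.0005,.0119]
overlay(p,[([P[0],P[1],.067],.014,(0,0,255)),([C[0],C[1],C[2]],.016,(255,0,255))],'o6',(230,190,410,380),3.1)
E
```

```text
[ 0.54017212 -0.22772888  0.06868877] [ 0.14932164 -0.63889195 -0.66976683] 0.6024154226391366
```

View pics/o6.png

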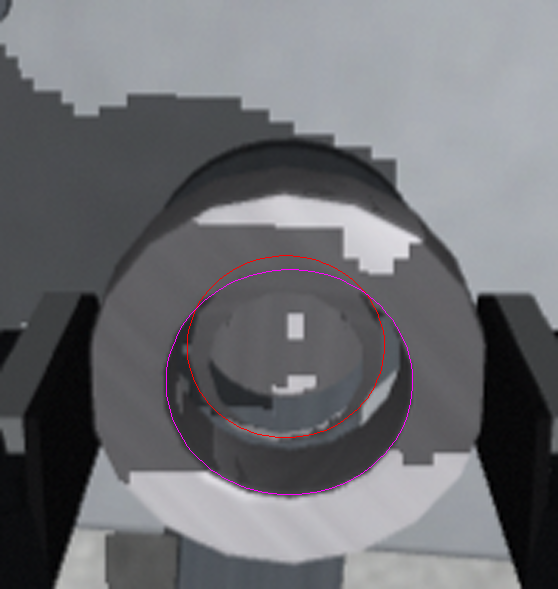

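>>> drive_tool(series=[[0,0,0,0,1.5,0,45],[0,0,0,0,1.5,3,45],[0,0,0,0,1.5,6,45]])

```text
clock: 8.93
tcp_pos: [0.5418, -0.2278, 0.0627]
tcp_rot: [[-0.004, 1.0, 0.0], [1.0, 0.004, 0.0], [0.0, 0.0, -1.0]]
force: [-0.3, 0.3, -1.7]
opening: 0.601
```

>>> drive_tool(series=[[0,0,0,0,0,5,45],[0,0,0,0,0,10,45],[0,0,0,0,0,15,45],[0,0,0,0,0,15,45]])

```text
clock: 9.43
tcp_pos: [0.5414, -0.2275, 0.0473]
tcp_rot: [[-0.004, 1.0, -0.001], [1.0, 0.004, 0.001], [0.001, -0.001, -1.0]]
force: [0.1, -0.6, -1.3]
opening: 0.601
```

>>> drive_tool(series=[[0,0,0,0,0,2,45],[0,0,0,0,0,3,45],[0,0,0,0,0,4,45],[0,0,0,0,0,4,45]])

```text
clock: 9.93
tcp_pos: [0.5418, -0.2278, 0.0439]
tcp_rot: [[-0.004, 1.0, 0.0], [1.0, 0.004, 0.0], [0.0, 0.0, -1.0]]
force: [-0.4, 0.1, -1.2]
opening: 0.598
```

>>> drive_tool(series=[[0,0,0,0,0,1,45],[0,0,0,0,0,1.5,45],[0,0,0,0,0,1.5,45]])

```text
clock: 10.3
tcp_pos: [0.5418, -0.2278, 0.0423]
tcp_rot: [[-0.004, 1.0, -0.0], [1.0, 0.004, 0.0], [0.0, -0.0, -1.0]]
force: [-0.1, -0.5, -1.2]
opening: 0.605
```

```bash
python3 - <<'E'
from h import *
p=viewer.camera('wrist');s=sensors.state();t=np.array(s['tcp_pos']);print(t,s['force'],s['opening'])
P=np.array([.5413,-.2277,0]);C=t+[0,.0005,.0119]
overlay(p,[([.5418,-.2278,.067],.014,(0,0,255)),([C[0],C[1],C[2]],.016,(255,0,255))],'o7',(200,150,440,390),2.4)
E
```

```text
[ 0.54179827 -0.22777999  0.04237329] [-0.23321351  0.30177981 -0.45728649] 0.598717000460752
```

View pics/o7.png

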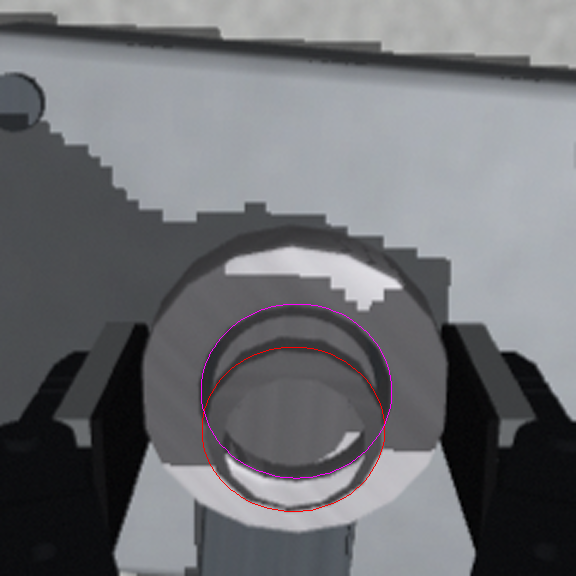

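>>> drive_tool(series=[[0,0,0,0,0,0.5,45],[0,0,0,0,0,1,45],[0,0,0,0,0,1,45]])

```text
clock: 10.72
tcp_pos: [0.5419, -0.2278, 0.0422]
tcp_rot: [[-0.004, 1.0, 0.0], [1.0, 0.004, -0.0], [-0.0, 0.0, -1.0]]
force: [-4.1, 2.5, 6.2]
opening: 0.598
```

Contact at TCP z = 42.2 mm, as expected (42.1). Releasing.

>>> drive_tool(series=[[0,0,0,0,0,0.5,58],[0,0,0,0,0,0.5,70],[0,0,0,0,0,0.5,70],[0,0,0,0,0,0.5,70]])

```text
clock: 11.22
tcp_pos: [0.5418, -0.2278, 0.0408]
tcp_rot: [[-0.004, 1.0, -0.0], [1.0, 0.004, 0.0], [0.0, -0.0, -1.0]]
force: [1.2, 1.0, -0.2]
opening: 0.818
```

>>> drive_tool(series=[[0,0,0,0,0,-15,75],[0,0,0,0,0,-60,75],[0,0,0,0,0,-120,75],[0,0,0,0,0,-120,75]])

```text
clock: 11.72
tcp_pos: [0.5444, -0.2296, 0.1679]
tcp_rot: [[-0.004, 1.0, 0.008], [1.0, 0.004, -0.006], [-0.006, 0.008, -1.0]]
force: [-0.3, -0.1, -0.5]
opening: 0.88
```

```bash
python3 - <<'E'
from h import *
p=viewer.camera('wrist');s=sensors.state();t=np.array(s['tcp_pos']);print(t,s['force'],s['opening'])
X=[.5418,-.2278]
overlay(p,[([*X,.067],.014,(0,0,255)),([*X,.054],.027,(0,255,0)),([*X,.054],.016,(255,0,255)),([*X,.04],.027,(0,255,255))],'o8',(230,150,410,330),3.2)
p=viewer.camera('side');save(p,'s2');cv2.imwrite('pics/s2c.png',cv2.resize(p['frame'][140:240,260:400,::-1],None,fx=5,fy=5,interpolation=cv2.INTER_CUBIC))
E
```

```text
[ 0.54334873 -0.2288539   0.16478853] [ 0.32847103  0.29635863 -1.98881764] 0.8787230909931524
```

View pics/o8.png

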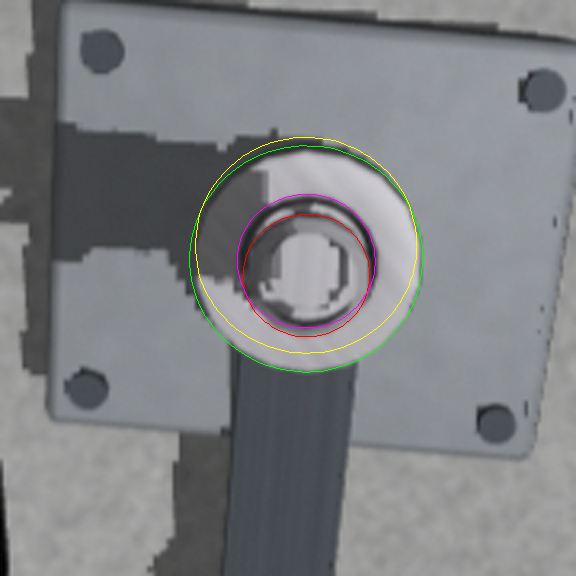

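View pics/s2c.png

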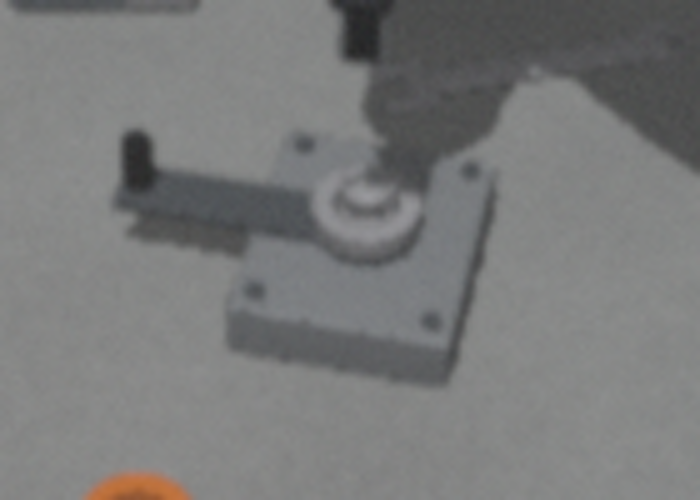

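Collar sits flat on the eye round the post (ring in the side crop is level with no tilt). Now to the clip.

>>> drive_tool(series=[[0,0,-5,60,-9,0,45],[0,0,-10,122,-18,0,45],[0,0,-16,184,-27,0,45],[0,0,-16,246,-36,0,45],[0,0,-16,308,-45,0,45]])

```text
clock: 12.45
tcp_pos: [0.4942, 0.0813, 0.1598]
tcp_rot: [[-0.279, 0.96, -0.002], [0.96, 0.279, 0.0], [0.001, -0.001, -1.0]]
force: [0.9, 0.2, 0.1]
opening: 0.527
```

>>> drive_tool(series=[[0,0,0,50,0,0,45],[0,0,0,100,0,0,45],[0,0,0,145,20,0,45],[0,0,0,145,20,0,45],[0,0,0,145,20,0,45]])

```text
clock: 13.08
tcp_pos: [0.4735, 0.2238, 0.1599]
tcp_rot: [[-0.28, 0.96, -0.002], [0.96, 0.28, -0.001], [-0.0, -0.002, -1.0]]
force: [-0.9, -0.2, -0.4]
opening: 0.529
```

```bash
python3 - <<'E'
from h import *
sensors.state();viewer.camera('top');
p=viewer.camera('wrist');s=sensors.state();t=np.array(s['tcp_pos']);print(t,s['force'],s['opening'],np.round(s['joint_vel'],1));save(p,'w9')
for n,z in [('clip_seat',.0055),('clip_tab',.018),('clip',.003)]:
    for m in viewer.mark_of(p,n)[:2]: print(n,round(m['p'],2),np.round(m['centre'],1),np.round(atz(p,m['centre'],z),4))
tgt([.474,.236,.06],106,s)
E
```

```text
[0.47401585 0.2231848  0.16043306] [0.45215145 0.02759863 0.38143221] 0.5242040092893989 [-0.5 -0.2  0.2 -0.   0.2  0.1]
clip_seat 0.71 [334.4 266.6] [0.5075 0.2445 0.0055]
clip_tab 0.56 [339.5 230.5] [0.4721 0.2379 0.018 ]
clip 0.74 [331.1 266.2] [0.5087 0.2419 0.003 ]
clip 0.53 [271.6 161.3] [0.4349 0.1688 0.003 ]
shift [ 12.3   3.7 100.4] turn [-0.05  0.    0.18] j6 -5.3 t 13.18
```

View pics/w9.png

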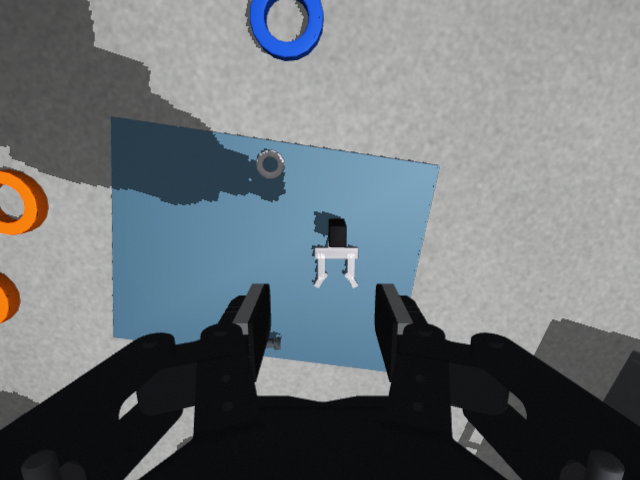

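```bash
cat >> h.py <<'E'
def clipov(p,seat,ang,name,box,f,zu):
    a=np.radians(ang);u=np.array([np.cos(a),np.sin(a)]);v=np.array([-u[1],u[0]])
    x0,y0,x1,y1=box;im=cv2.resize(p['frame'][y0:y1,x0:x1,::-1],None,fx=f,fy=f,interpolation=cv2.INTER_CUBIC)
    def poly(pts,z,col):
        q=[]
        for X,Y in pts:
            w=np.array(seat)+u*X+v*Y;q.append((proj(p,[*w,z])+.5-[x0,y0])*f)
        cv2.polylines(im,[np.array(q).astype(int).reshape(-1,1,2)],True,col,1)
    T=[(-.045,-.007),(-.027,-.007),(-.027,.007),(-.045,.007)]
    poly(T,zu,(0,255,0));poly(T,zu+.03,(0,0,255))
    poly([(-.0094,-.019),(.017,-.019),(.017,.019),(-.0094,.019)],zu+.005,(255,0,255))
    poly([(-.0094,-.010),(.017,-.010),(.017,.010),(-.0094,.010)],zu+.005,(0,255,255))
    cv2.imwrite('pics/'+name+'.png',im)
E
python3 - <<'E'
from h import *
p=viewer.camera('wrist');s=sensors.state();print(s['tcp_pos'])
clipov(p,(.5075,.2445),16,'o9',(280,200,400,300),6,.003)
E
```

```text
[0.47439127 0.22341234 0.16096524]
```

View pics/o9.png

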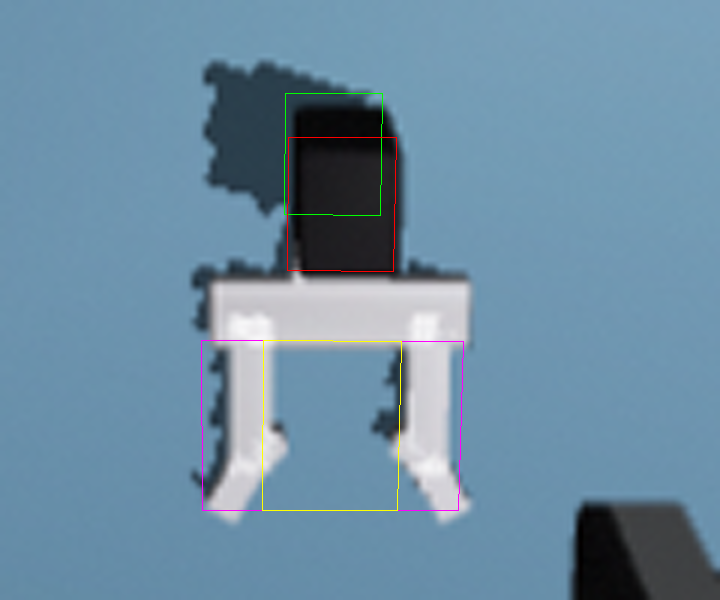

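```bash
python3 - <<'E'
from h import *
s=sensors.state();print(s['tcp_pos']);tgt([.4735,.2360,.007],106,s)
E
```

```text
[0.47439127 0.22341234 0.16096524]
shift [ 12.3   2.6 154. ] turn [0.01 0.   0.17] j6 -5.3 t 13.38
```

>>> drive_tool(series=[[0,0,0,12.3,2.6,40,45],[0,0,0,12.3,2.6,80,45],[0,0,0,12.3,2.6,100,45],[0,0,0,12.3,2.6,100,45],[0,0,0,12.3,2.6,100,45]])

```text
clock: 14.0
tcp_pos: [0.474, 0.2367, 0.0622]
tcp_rot: [[-0.279, 0.96, 0.001], [0.96, 0.279, 0.0], [-0.0, 0.002, -1.0]]
force: [0.0, 0.4, 0.5]
opening: 0.527
```

```bash
python3 - <<'E'
from h import *
p=viewer.camera('wrist');viewer.camera('top');p=viewer.camera('wrist');s=sensors.state();print(s['tcp_pos'],s['force'])
clipov(p,(.5081,.2459),16,'o10',(220,180,420,380),3,.003)
tgt([.4735,.2360,.007],106,s)
E
```

```text
[0.47420311 0.23684413 0.06229403] [-0.30932433  0.2675418   0.01734515]
shift [-0.6 -1.  55.3] turn [0.12 0.   0.23] j6 -3.8 t 14.15
```

View pics/o10.png

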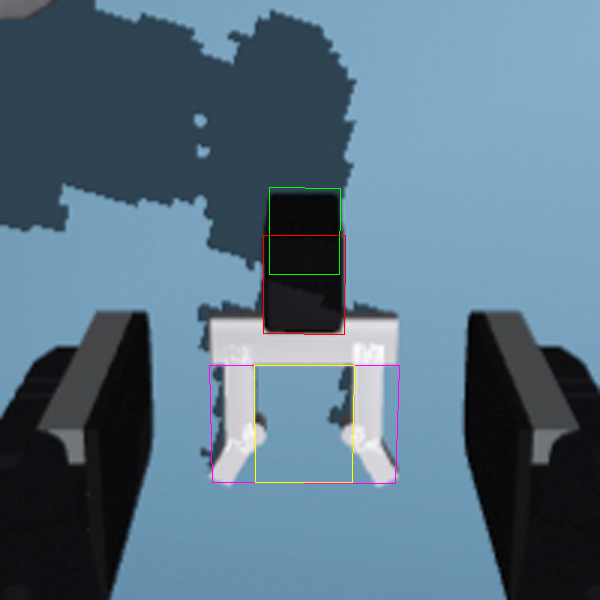

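>>> drive_tool(series=[[0,0,0,-0.5,-1,25,45],[0,0,0,-0.5,-1,45,45],[0,0,0,-0.5,-1,55,45],[0,0,0,-0.5,-1,55,45],[0,0,0,-0.5,-1,55,45]])

```text
clock: 14.78
tcp_pos: [0.4732, 0.2362, 0.007]
tcp_rot: [[-0.28, 0.96, 0.001], [0.96, 0.28, 0.0], [-0.0, 0.001, -1.0]]
force: [0.0, 0.9, 0.4]
opening: 0.524
```

>>> drive_tool(series=[[0,0,0,0,0,0,25],[0,0,0,0,0,0,5],[0,0,0,0,0,0,5],[0,0,0,0,0,0,5],[0,0,0,0,0,0,5]])

```text
clock: 15.4
tcp_pos: [0.473, 0.2361, 0.0067]
tcp_rot: [[-0.28, 0.96, 0.001], [0.96, 0.28, 0.0], [-0.0, 0.001, -1.0]]
force: [-0.6, 0.1, 6.2]
opening: 0.15
```

```bash
python3 - <<'E'
from h import *
p=viewer.camera('wrist');s=sensors.state();print(s['tcp_pos'],s['force'],s['opening']*85.4)
clipov(p,(.5081,.2459),16,'o11',(220,180,420,380),3,.003)
E
```

```text
[0.47300575 0.23611083 0.00673205] [-1.37225784 -1.25436306  5.26269126] 12.7717179972508
```

View pics/o11.png

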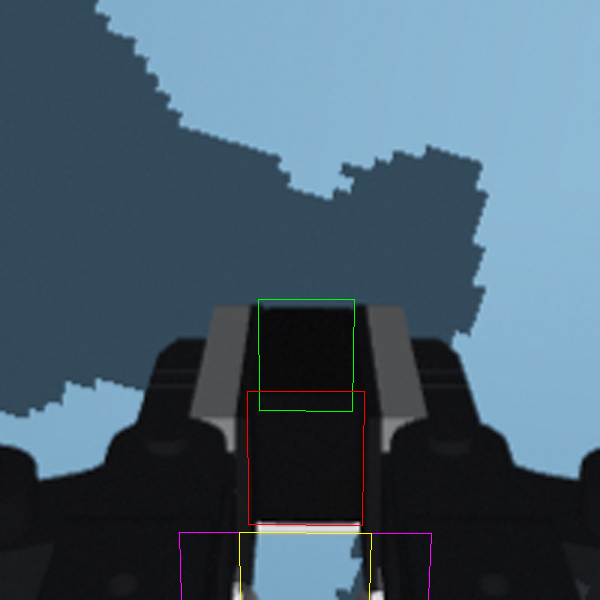

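>>> drive_tool(series=[[0,0,0,0,0,-10,5],[0,0,0,0,0,-40,5],[0,0,0,0,0,-80,5],[0,0,0,0,0,-120,5],[0,0,0,0,0,-120,5]])

```text
clock: 16.08
tcp_pos: [0.4745, 0.2365, 0.1299]
tcp_rot: [[-0.28, 0.96, 0.006], [0.96, 0.28, 0.001], [-0.0, 0.006, -1.0]]
force: [-0.1, -0.1, -1.2]
opening: 0.147
```

```bash
python3 - <<'E'
from h import *
p=viewer.camera('wrist');s=sensors.state();t=np.array(s['tcp_pos']);print(t,s['force'],s['opening']*85.4);save(p,'w12')
u=np.array([.96,.28]);clipov(p,t[:2]+u*.0364,16.2,'o12',(200,240,440,480),2.5,t[2]-.0037)
tgt([.466,-.2278,.13],90,s)
E
```

```text
[0.47343468 0.23622335 0.12768369] [-0.33923449  0.24734188 -1.55279065] 12.893609285758568
shift [-443.4 -136.9   -2.7] turn [ 0.17 -0.02 16.25] j6 -3.9 t 16.12
```

View pics/o12.png

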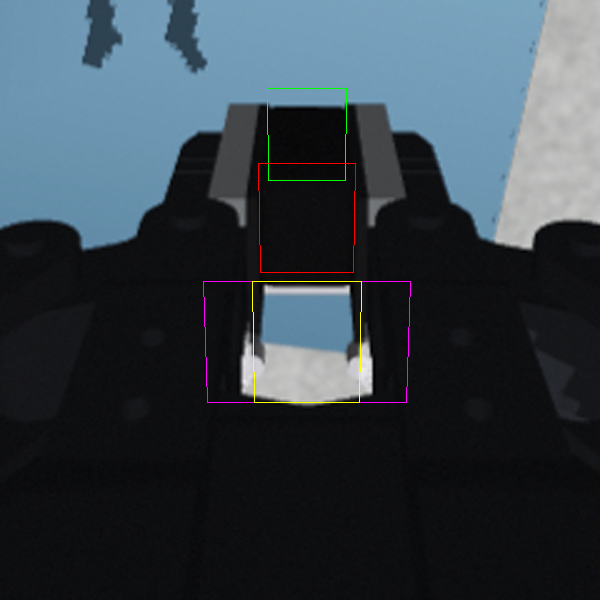

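>>> drive_tool(series=[[0,0,4,-50,-16,0,5],[0,0,9,-110,-34,0,5],[0,0,16,-170,-52,0,5],[0,0,16,-230,-71,0,5],[0,0,16,-290,-90,0,5]])

```text
clock: 16.75
tcp_pos: [0.4661, -0.0681, 0.1247]
tcp_rot: [[-0.004, 1.0, -0.001], [1.0, 0.004, 0.001], [0.001, -0.001, -1.0]]
force: [1.8, -0.2, -1.7]
opening: 0.155
```

```bash
python3 - <<'E'
from h import *
s=sensors.state();print(s['tcp_pos']);tgt([.466,-.2278,.13],90,s)
E
```

```text
[ 0.46613135 -0.06806419  0.12474672]
shift [-159.7   -0.8   -5.4] turn [-0.07 -0.04  0.25] j6 -24.5 t 16.75
```

>>> drive_tool(series=[[0,0,0,-60,0,0,5],[0,0,0,-115,0,0,5],[0,0,0,-155,0,0,5],[0,0,0,-155,0,0,5],[0,0,0,-155,0,0,5]])

```text
clock: 17.38
tcp_pos: [0.4672, -0.2205, 0.1249]
tcp_rot: [[-0.004, 1.0, -0.001], [1.0, 0.004, 0.002], [0.002, -0.001, -1.0]]
force: [0.3, 1.5, 0.4]
opening: 0.155
```

```bash
python3 - <<'E'
from h import *
for n in ['side','top']: 
    p=viewer.camera(n);save(p,n+'13');
p=viewer.camera('wrist');s=sensors.state();t=np.array(s['tcp_pos']);print(t,s['force'],s['opening']*85.4);save(p,'w13')
E
```

```text
[ 0.46784787 -0.22022117  0.12560543] [-0.56477188  0.21280295 -0.8062005 ] 12.459079861391594
```

View pics/w13.png

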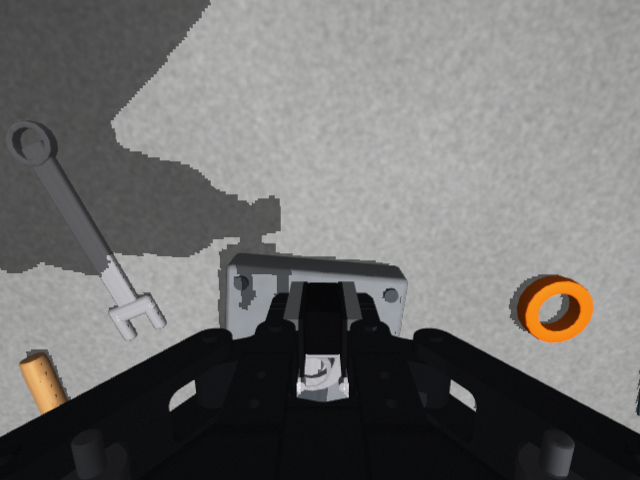

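View pics/side13.png

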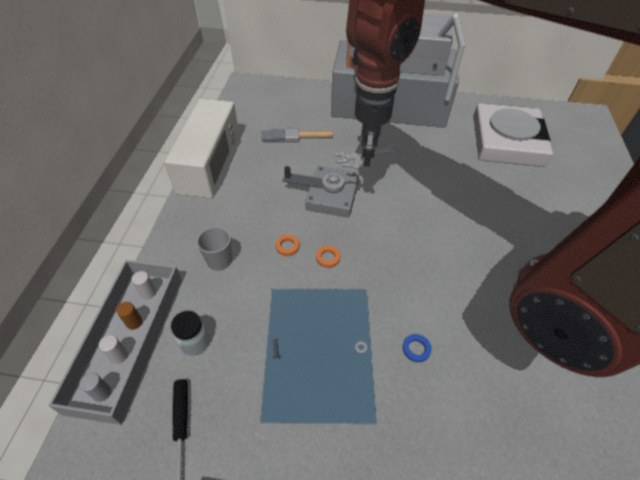

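>>> drive_tool(series=[[0,0,0,-7.5,-2,15,5],[0,0,0,-7.5,-2,40,5],[0,0,0,-7.5,-2,60,5],[0,0,0,-7.5,-2,60,5],[0,0,0,-7.5,-2,60,5]])

```text
clock: 18.15
tcp_pos: [0.466, -0.229, 0.0663]
tcp_rot: [[-0.005, 1.0, 0.0], [1.0, 0.005, -0.0], [-0.0, 0.0, -1.0]]
force: [0.5, -0.2, -0.3]
opening: 0.155
```

```bash
python3 - <<'E'
from h import *
for n in ['side','top']: 
    p=viewer.camera(n);save(p,n+'14')
    s=sensors.state();t=np.array(s['tcp_pos'])
    b=(270,120,400,220) if n=='side' else (340,200,470,300)
    clipov(p,(t[0]+.0364,t[1]),0,n+'14o',b,5,t[2]-.0037)
print(t,s['force'],s['opening']*85.4);
p=viewer.camera('wrist');save(p,'w14');cv2.imwrite('pics/w14c.png',cv2.resize(p['frame'][250:430,220:430,::-1],None,fx=3.2,fy=3.2,interpolation=cv2.INTER_CUBIC))
E
```

```text
[ 0.46638536 -0.22935243  0.06683748] [ 0.45555352 -0.37238237 -0.16594021] 12.923376216043595
```

View pics/side14o.png

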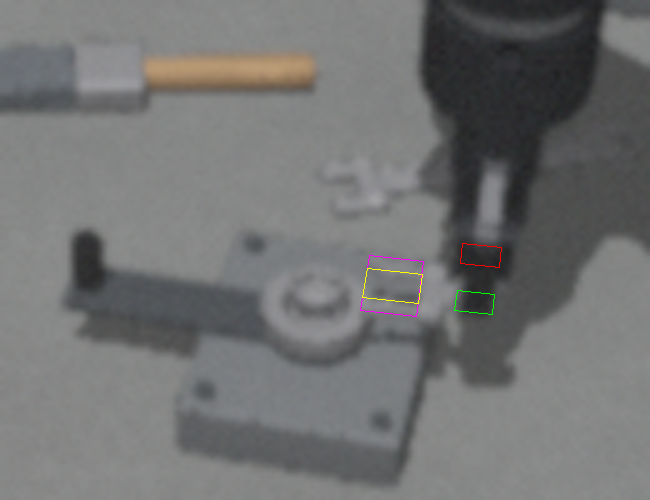

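View pics/w14c.png

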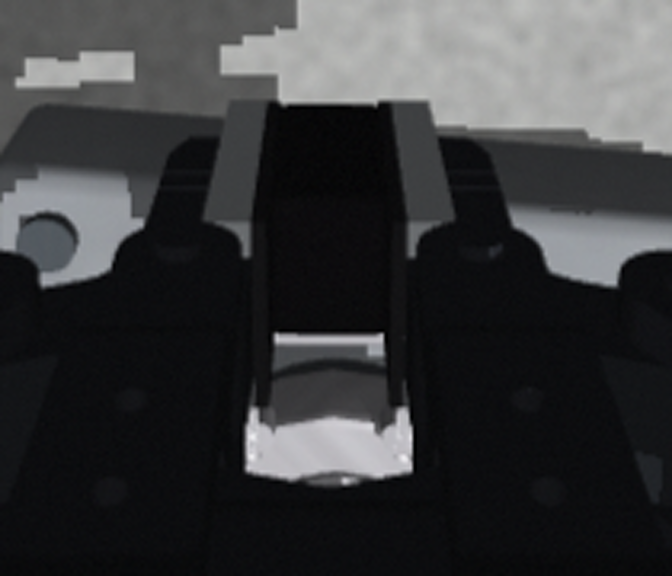

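>>> drive_tool(series=[[0,0,0,1,0,3,5],[0,0,0,1,0,6,5],[0,0,0,1,0,7,5],[0,0,0,1,0,7,5]])

```text
clock: 18.8
tcp_pos: [0.4658, -0.2279, 0.0587]
tcp_rot: [[-0.004, 1.0, -0.0], [1.0, 0.004, 0.0], [0.0, -0.0, -1.0]]
force: [-0.1, 0.4, -0.1]
opening: 0.152
```

>>> drive_tool(series=[[0,0,0,0,0,0.5,5],[0,0,0,0,0,0.5,5]])

```text
clock: 19.05
tcp_pos: [0.4659, -0.228, 0.0584]
tcp_rot: [[-0.004, 1.0, 0.0], [1.0, 0.004, 0.0], [0.0, 0.0, -1.0]]
force: [-0.5, 0.2, 0.2]
opening: 0.151
```

>>> drive_tool(series=[[0,0,0,0,0,0.5,5],[0,0,0,0,0,0.5,5]])

```text
clock: 19.3
tcp_pos: [0.4659, -0.2279, 0.0579]
tcp_rot: [[-0.004, 1.0, 0.0], [1.0, 0.004, 0.0], [0.0, 0.0, -1.0]]
force: [-0.6, 0.3, 0.0]
opening: 0.154
```

```bash
python3 - <<'E'
from h import *
for k in range(2): 
    p=viewer.camera('wrist');s=sensors.state();print(np.round(s['force'],2),np.round(s['torque'],3),s['tcp_pos'])
E
```

```text
[0.36 0.16 0.38] [-0.048 -0.008  0.015] [ 0.46588925 -0.22794018  0.05789181]
[-0.13 -0.47 -0.68] [ 0.048 -0.028  0.06 ] [ 0.46588221 -0.22795151  0.05789782]
```

>>> drive_tool(series=[[0,0,0,0,0,0.5,5],[0,0,0,0,0,0.5,5]])

```text
clock: 19.65
tcp_pos: [0.4658, -0.2279, 0.0573]
tcp_rot: [[-0.004, 1.0, -0.0], [1.0, 0.004, 0.0], [0.0, -0.0, -1.0]]
force: [0.3, -0.3, -1.8]
opening: 0.146
```

>>> drive_tool(series=[[0,0,0,0,0,0.4,5],[0,0,0,0,0,0.4,5]])

```text
clock: 19.9
tcp_pos: [0.4659, -0.2279, 0.057]
tcp_rot: [[-0.004, 1.0, 0.0], [1.0, 0.004, 0.0], [0.0, 0.0, -1.0]]
force: [-0.5, 0.3, -0.2]
opening: 0.149
```

```bash
python3 - <<'E'
from h import *
for n in ['side','wrist']: 
    p=viewer.camera(n);save(p,n+'15')
    s=sensors.state();t=np.array(s['tcp_pos'])
    b=(300,130,380,210) if n=='side' else (270,330,380,420)
    x0,y0,x1,y1=b;cv2.imwrite('pics/'+n+'15c.png',cv2.resize(p['frame'][y0:y1,x0:x1,::-1],None,fx=7,fy=7,interpolation=cv2.INTER_CUBIC))
    clipov(p,(t[0]+.0364,t[1]),0,n+'15o',b,7,t[2]-.0037)
E
```

```text
(no output)
```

View pics/side15c.png

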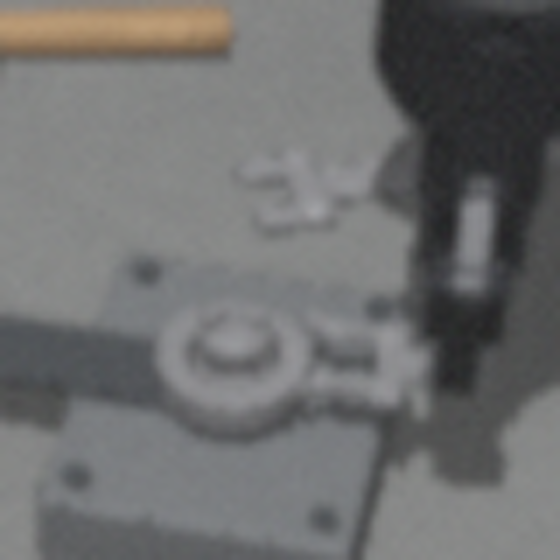

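View pics/side15o.png

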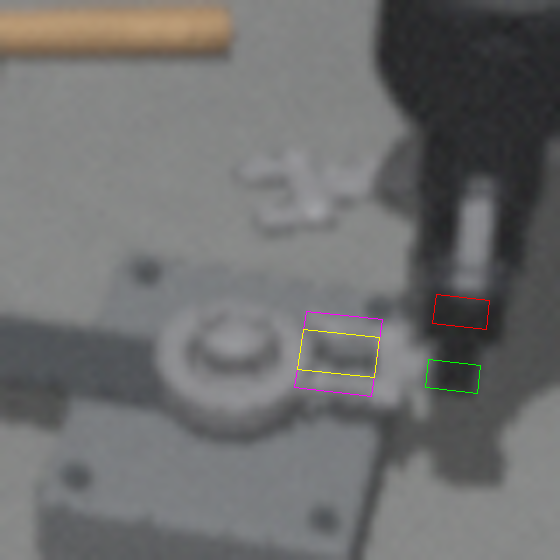

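View pics/wrist15o.png

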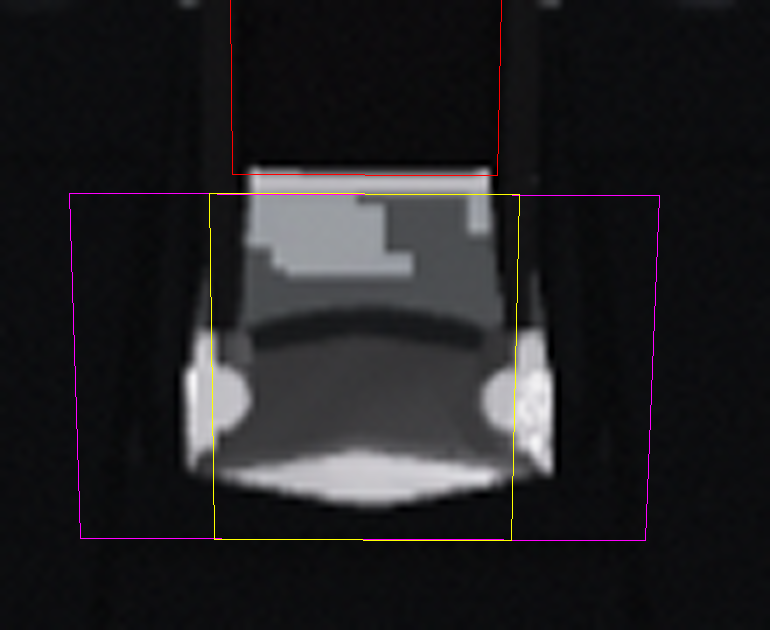

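>>> drive_tool(series=[[0,0,0,0,0,-3.4,5],[0,0,0,0,0,-3.4,5],[0,0,0,0,4,-3.4,5],[0,0,0,0,7.5,-3.4,5],[0,0,0,0,7.5,-3.4,5]])

```text
clock: 20.62
tcp_pos: [0.4736, -0.2279, 0.0603]
tcp_rot: [[-0.004, 1.0, 0.0], [1.0, 0.004, 0.0], [0.0, 0.0, -1.0]]
force: [-0.7, -0.2, -1.4]
opening: 0.152
```

>>> drive_tool(series=[[0,0,0,0,0,1,5],[0,0,0,0,0,1.5,5],[0,0,0,0,0,1.5,5]])

```text
clock: 21.0
tcp_pos: [0.4733, -0.2279, 0.0588]
tcp_rot: [[-0.004, 1.0, -0.0], [1.0, 0.004, 0.0], [0.0, -0.0, -1.0]]
force: [0.7, 0.1, -1.0]
opening: 0.149
```

>>> drive_tool(series=[[0,0,0,0,0,0.5,5],[0,0,0,0,0,0.5,5]])

```text
clock: 21.25
tcp_pos: [0.4734, -0.2279, 0.0584]
tcp_rot: [[-0.004, 1.0, 0.0], [1.0, 0.004, 0.0], [0.0, 0.0, -1.0]]
force: [-0.4, 0.0, -0.6]
opening: 0.152
```

>>> drive_tool(series=[[0,0,0,0,0,0.4,5],[0,0,0,0,0,0.4,5]])

```text
clock: 21.5
tcp_pos: [0.4734, -0.2279, 0.058]
tcp_rot: [[-0.004, 1.0, 0.0], [1.0, 0.004, 0.0], [0.0, 0.0, -1.0]]
force: [-0.1, 0.0, -0.4]
opening: 0.152
```

>>> drive_tool(series=[[0,0,0,0,0,0.4,5],[0,0,0,0,0,0.4,5]])

```text
clock: 21.75
tcp_pos: [0.4734, -0.228, 0.0577]
tcp_rot: [[-0.004, 1.0, 0.0], [1.0, 0.004, -0.0], [-0.0, 0.0, -1.0]]
force: [-1.1, 0.7, 1.7]
opening: 0.153
```

>>> drive_tool(series=[[0,0,0,0,0,0.3,5],[0,0,0,0,0,0.3,5]])

```text
clock: 22.0
tcp_pos: [0.4734, -0.228, 0.0575]
tcp_rot: [[-0.004, 1.0, 0.0], [1.0, 0.004, -0.0], [-0.0, 0.0, -1.0]]
force: [-1.7, 1.4, 3.9]
opening: 0.152
```

>>> drive_tool(series=[[0,0,0,0,0,-0.8,5],[0,0,0,0,4,-0.8,5],[0,0,0,0,9,-0.8,5],[0,0,0,0,14,-0.8,5],[0,0,0,0,14,-0.8,5]])

```text
clock: 22.62
tcp_pos: [0.4877, -0.2278, 0.058]
tcp_rot: [[-0.005, 1.0, 0.0], [1.0, 0.005, 0.0], [0.0, 0.0, -1.0]]
force: [0.0, 0.4, 0.2]
opening: 0.147
```

```bash
python3 - <<'E'
from h import *
for n in ['side','wrist']: 
    p=viewer.camera(n);save(p,n+'16')
    s=sensors.state();t=np.array(s['tcp_pos'])
    b=(300,130,380,210) if n=='side' else (270,330,380,420)
    clipov(p,(t[0]+.0364,t[1]),0,n+'16o',b,7,t[2]-.0037)
print(t,s['force'],s['torque'])
E
```

```text
[ 0.48738937 -0.22776413  0.05797749] [ 0.2538137  -0.06437722 -0.64625688] [-0.01995694 -0.02102153  0.00683229]
```

View pics/side16o.png

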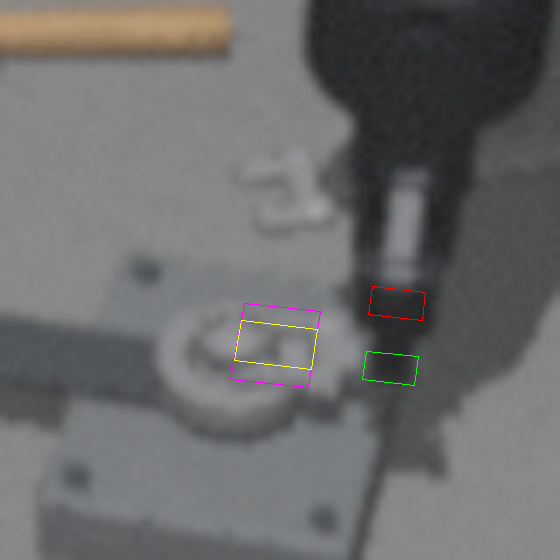

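View pics/wrist16o.png

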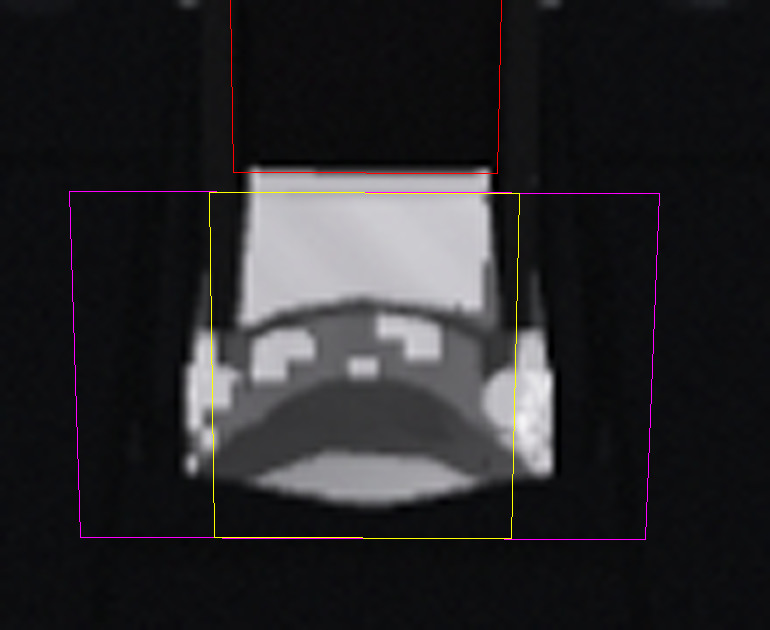

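>>> drive_tool(series=[[0,0,0,0,1.5,-0.3,5],[0,0,0,0,3,-0.3,5],[0,0,0,0,4.5,-0.3,5],[0,0,0,0,4.5,-0.3,5]])

```text
clock: 23.22
tcp_pos: [0.492, -0.2278, 0.0584]
tcp_rot: [[-0.004, 1.0, 0.0], [1.0, 0.004, 0.0], [0.0, 0.0, -1.0]]
force: [0.0, 0.0, -0.6]
opening: 0.149
```

>>> drive_tool(series=[[0,0,0,0,1,0,5],[0,0,0,0,1.5,0,5],[0,0,0,0,1.5,0,5]])

```text
clock: 23.6
tcp_pos: [0.4934, -0.2278, 0.0584]
tcp_rot: [[-0.004, 1.0, 0.0], [1.0, 0.004, 0.0], [0.0, 0.0, -1.0]]
force: [0.2, -0.3, -0.0]
opening: 0.152
```

>>> drive_tool(series=[[0,0,0,0,0.7,0,5],[0,0,0,0,1,0,5],[0,0,0,0,1,0,5]])

```text
clock: 23.98
tcp_pos: [0.4944, -0.2278, 0.0584]
tcp_rot: [[-0.004, 1.0, 0.0], [1.0, 0.004, 0.0], [0.0, 0.0, -1.0]]
force: [-0.1, 0.4, -0.3]
opening: 0.151
```

>>> drive_tool(series=[[0,0,0,0,0.7,0,5],[0,0,0,0,1,0,5],[0,0,0,0,1,0,5]])

```text
clock: 24.35
tcp_pos: [0.4953, -0.2278, 0.0583]
tcp_rot: [[-0.004, 1.0, -0.0], [1.0, 0.004, 0.0], [0.0, -0.0, -1.0]]
force: [-0.3, -0.6, -0.6]
opening: 0.153
```

>>> drive_tool(series=[[0,0,0,0,0.7,0,5],[0,0,0,0,1,0,5],[0,0,0,0,1,0,5]])

```text
clock: 24.72
tcp_pos: [0.496, -0.2278, 0.0582]
tcp_rot: [[-0.004, 1.0, -0.001], [1.0, 0.004, 0.0], [0.0, -0.001, -1.0]]
force: [-3.5, 0.0, -0.7]
opening: 0.15
```

Nubs are touching now (−3.5 N in x). I'll keep pushing in small steps.

>>> drive_tool(series=[[0,0,0,0,0.5,0,5],[0,0,0,0,1,0,5],[0,0,0,0,1,0,5]])

```text
clock: 25.1
tcp_pos: [0.4966, -0.2277, 0.058]
tcp_rot: [[-0.004, 1.0, -0.002], [1.0, 0.004, 0.0], [0.0, -0.002, -1.0]]
force: [-6.0, -0.0, -0.5]
opening: 0.153
```

>>> drive_tool(series=[[0,0,0,0,0.5,0,5],[0,0,0,0,1,0,5],[0,0,0,0,1,0,5]])

```text
clock: 25.48
tcp_pos: [0.497, -0.2277, 0.0579]
tcp_rot: [[-0.004, 1.0, -0.003], [1.0, 0.004, 0.0], [0.0, -0.003, -1.0]]
force: [-9.4, -0.9, 1.4]
opening: 0.149
```

>>> drive_tool(series=[[0,0,0,0,0.5,-0.3,5],[0,0,0,0,1,-0.3,5],[0,0,0,0,1,-0.3,5]])

```text
clock: 25.85
tcp_pos: [0.4982, -0.2276, 0.0579]
tcp_rot: [[-0.004, 1.0, -0.003], [1.0, 0.004, 0.001], [0.001, -0.003, -1.0]]
force: [-7.6, -1.0, -2.4]
opening: 0.151
```

>>> drive_tool(series=[[0,0,0,0,0.5,0,5],[0,0,0,0,1,0,5],[0,0,0,0,1,0,5]])

```text
clock: 26.22
tcp_pos: [0.4984, -0.2276, 0.0579]
tcp_rot: [[-0.004, 1.0, -0.004], [1.0, 0.004, 0.001], [0.001, -0.004, -1.0]]
force: [-12.6, -1.5, 0.5]
opening: 0.151
```

>>> drive_tool(series=[[0,0,0,0,0.5,-0.2,5],[0,0,0,0,1,-0.2,5],[0,0,0,0,1,-0.2,5]])

```text
clock: 26.6
tcp_pos: [0.4986, -0.2276, 0.058]
tcp_rot: [[-0.003, 1.0, -0.006], [1.0, 0.003, 0.001], [0.001, -0.006, -1.0]]
force: [-16.7, -1.4, 3.7]
opening: 0.152
```

```bash
python3 - <<'E'
from h import *
p=viewer.camera('wrist');s=sensors.state();t=np.array(s['tcp_pos'])
clipov(p,(t[0]+.0364,t[1]),0,'w17o',(270,330,380,420),7,t[2]-.0037);print(t,s['force'],s['torque'])
E
```

```text
[ 0.49854232 -0.22755355  0.05794927] [-17.06027376  -1.50581503   2.99371274] [-0.30655832  3.39436773 -0.03428623]
```

View pics/w17o.png

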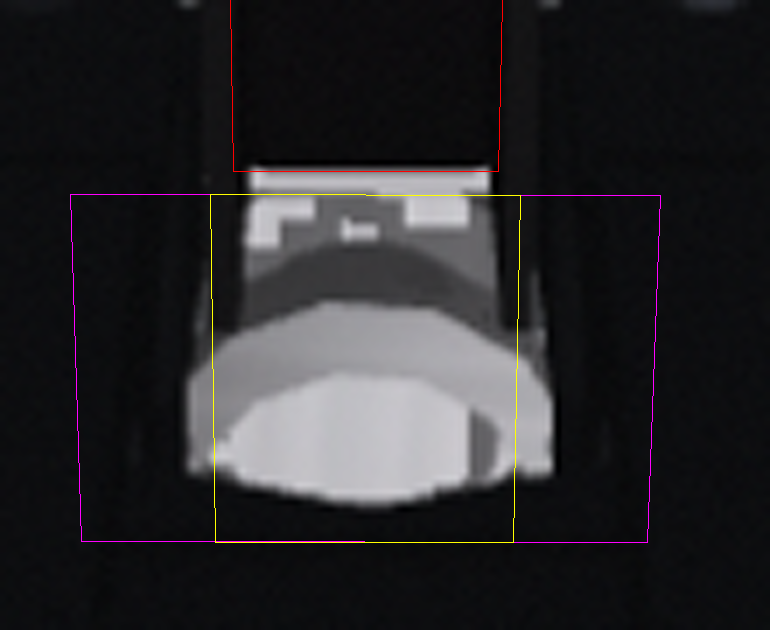

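>>> drive_tool(series=[[0,0,0,0,0.5,-0.2,5],[0,0,0,0,1,-0.3,5],[0,0,0,0,1,-0.3,5]])

```text
clock: 27.02
tcp_pos: [0.5016, -0.2276, 0.0583]
tcp_rot: [[-0.004, 1.0, -0.002], [1.0, 0.004, 0.001], [0.001, -0.002, -1.0]]
force: [-3.8, -1.7, -6.1]
opening: 0.151
```

>>> drive_tool(series=[[0,0,0,0,0.5,0.2,5],[0,0,0,0,1,0.3,5],[0,0,0,0,1,0.4,5]])

```text
clock: 27.4
tcp_pos: [0.5042, -0.2278, 0.0591]
tcp_rot: [[-0.005, 1.0, 0.002], [1.0, 0.005, 0.0], [0.0, 0.002, -1.0]]
force: [0.8, 0.6, -1.1]
opening: 0.155
```

>>> drive_tool(series=[[0,0,0,0,0.5,0,5],[0,0,0,0,1,0,5],[0,0,0,0,1,0,5]])

```text
clock: 27.78
tcp_pos: [0.5049, -0.2279, 0.0591]
tcp_rot: [[-0.004, 1.0, 0.001], [1.0, 0.004, -0.0], [-0.0, 0.001, -1.0]]
force: [1.1, 0.6, 0.3]
opening: 0.152
```

>>> drive_tool(series=[[0,0,0,0,0.5,0.4,5],[0,0,0,0,1,0.6,5],[0,0,0,0,1,0.6,5]])

```text
clock: 28.15
tcp_pos: [0.5054, -0.2278, 0.0582]
tcp_rot: [[-0.004, 1.0, 0.0], [1.0, 0.004, 0.0], [0.0, 0.0, -1.0]]
force: [0.4, -0.1, -0.2]
opening: 0.152
```

>>> drive_tool(series=[[0,0,0,0,0.5,0,5],[0,0,0,0,1,0,5],[0,0,0,0,1,0,5]])

```text
clock: 28.52
tcp_pos: [0.5062, -0.2278, 0.0582]
tcp_rot: [[-0.004, 1.0, -0.0], [1.0, 0.004, 0.0], [0.0, -0.0, -1.0]]
force: [-1.4, 0.1, 0.6]
opening: 0.15
```

>>> drive_tool(series=[[0,0,0,0,0.5,0,5],[0,0,0,0,1,0,5],[0,0,0,0,1,0,5]])

```text
clock: 28.9
tcp_pos: [0.5064, -0.2278, 0.0581]
tcp_rot: [[-0.004, 1.0, -0.002], [1.0, 0.004, 0.0], [0.0, -0.002, -1.0]]
force: [-7.8, -0.1, 3.0]
opening: 0.153
```

>>> drive_tool(series=[[0,0,0,0,0.5,0,5],[0,0,0,0,1,0,5],[0,0,0,0,1,0,5]])

```text
clock: 29.28
tcp_pos: [0.5066, -0.2278, 0.0581]
tcp_rot: [[-0.004, 1.0, -0.004], [1.0, 0.004, 0.0], [0.0, -0.004, -1.0]]
force: [-11.6, 0.2, 6.1]
opening: 0.151
```

Hard stop at TCP x = 0.5065, about 11 mm past first nub contact, as it should be. Relaxing and checking before release.

>>> drive_tool(series=[[0,0,0,0,-1.5,0,5],[0,0,0,0,-2.4,0,5],[0,0,0,0,-2.4,0,5]])

```text
clock: 29.65
tcp_pos: [0.5062, -0.2278, 0.0582]
tcp_rot: [[-0.004, 1.0, 0.0], [1.0, 0.004, 0.0], [0.0, 0.0, -1.0]]
force: [-1.0, -0.4, -1.7]
opening: 0.15
```

```bash
python3 - <<'E'
from h import *
p=viewer.camera('wrist');s=sensors.state();t=np.array(s['tcp_pos'])
clipov(p,(t[0]+.0364,t[1]),0,'w18o',(270,330,380,420),7,t[2]-.0037);print(t,s['force'],s['torque'])
p=viewer.camera('side');clipov(p,(t[0]+.0364,t[1]),0,'s18o',(300,130,380,210),7,.054)
E
```

```text
[ 0.5061528  -0.22777791  0.05818744] [-0.9063391  -0.00813789 -0.07833479] [-0.05777711  0.18078515  0.03084994]
```

View pics/w18o.png

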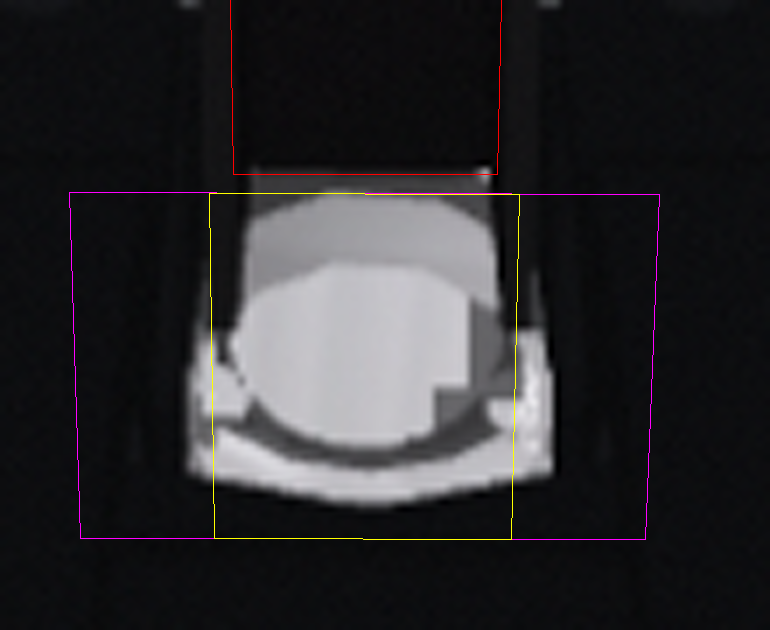

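View pics/s18o.png

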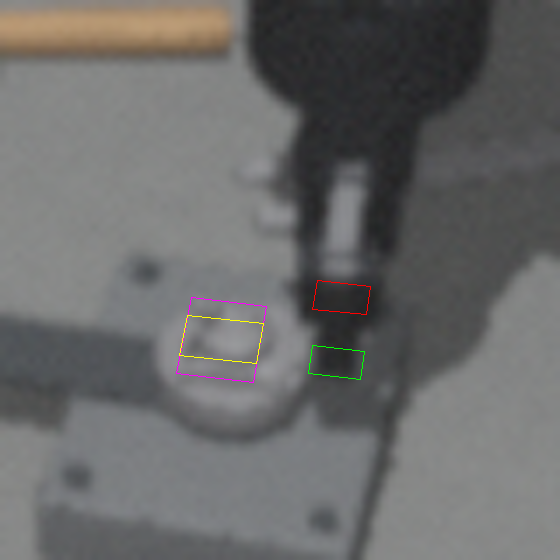

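>>> drive_tool(series=[[0,0,0,0,0.6,0.3,5],[0,0,0,0,0.6,0.3,5],[0,0,0,0,0.6,0.3,25],[0,0,0,0,0.6,0.3,40],[0,0,0,0,0.6,0.3,40]])

```text
clock: 30.38
tcp_pos: [0.5068, -0.2278, 0.058]
tcp_rot: [[-0.004, 1.0, 0.001], [1.0, 0.004, -0.0], [-0.0, 0.001, -1.0]]
force: [0.5, 0.2, 1.1]
opening: 0.471
```

>>> drive_tool(series=[[0,0,0,0,0,0,40],[0,0,0,0,0,-10,40],[0,0,0,0,0,-50,40],[0,0,0,0,-30,-110,60],[0,0,0,0,-30,-130,60]])

```text
clock: 31.0
tcp_pos: [0.4767, -0.2287, 0.1923]
tcp_rot: [[-0.004, 1.0, 0.004], [1.0, 0.004, -0.003], [-0.003, 0.004, -1.0]]
force: [0.4, -0.8, 0.6]
opening: 0.699
```

>>> drive_tool(series=[[0,0,0,0,0,0,60],[0,0,0,0,0,0,60]])

```text
clock: 31.25
tcp_pos: [0.4765, -0.2277, 0.1872]
tcp_rot: [[-0.004, 1.0, -0.001], [1.0, 0.004, 0.001], [0.001, -0.001, -1.0]]
force: [0.6, -0.1, -0.8]
opening: 0.703
```

```bash
python3 - <<'E'
from h import *
for n in ['side','wrist','top']:
    p=viewer.camera(n);save(p,n+'19')
    if n=='wrist': 
        clipov(p,(.5422,-.2278),0,'w19o',(220,180,420,380),3,.054)
        for t,z in [('clip_seat',.0565),('clip_tab',.069),('post_groove',.0565),('collar_center',.047)]:
            for m in viewer.mark_of(p,t)[:2]: print(t,round(m['p'],2),np.round(atz(p,m['centre'],z),4))
s=sensors.state();print(s['tcp_pos'],s['force'],s['opening'],s['clock'])
E
```

```text
clip_seat 0.77 [ 0.5422 -0.228   0.0565]
clip_tab 0.8 [ 0.5068 -0.2273  0.069 ]
post_groove 0.96 [ 0.5418 -0.2275  0.0565]
collar_center 0.85 [ 0.5952 -0.0734  0.047 ]
collar_center 0.78 [ 0.5139 -0.0577  0.047 ]
[ 0.47640838 -0.22769213  0.18727576] [ 0.20314857 -0.12713629 -0.31311339] 0.702384255888144 31.6
```

View pics/w19o.png

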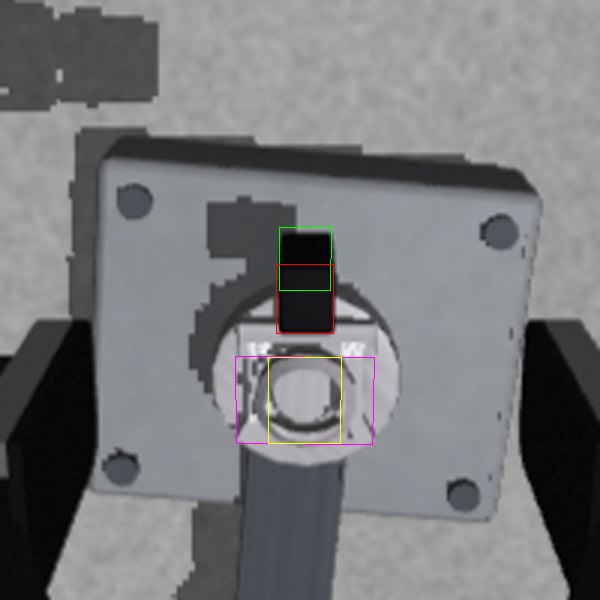

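View pics/wrist19.png

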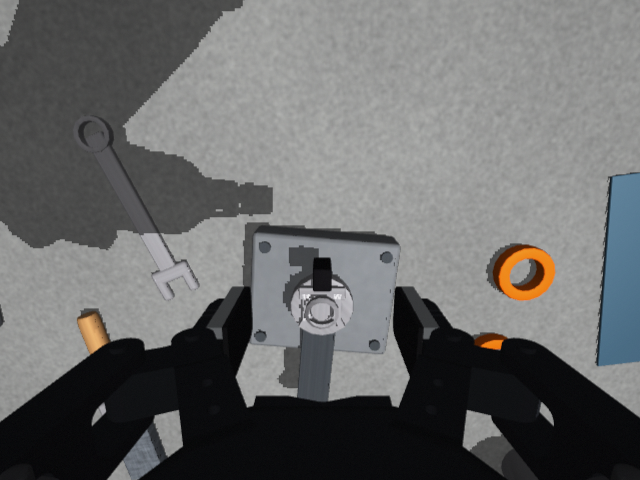

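View pics/top19.png

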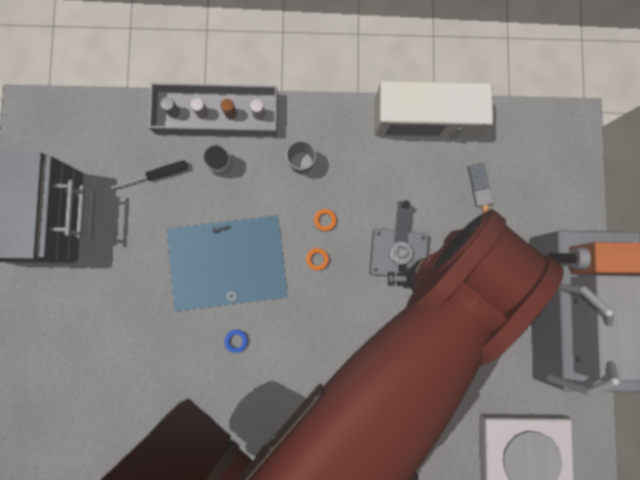

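The wrist view shows the clip on the collar, head centred in the slot, tab at (322,272). clip_seat and post_groove agree to under 1 mm, and bolt, washer, rings and the rest haven't moved. Handing in.

```bash
python3 - <<'E'
from h import *
print(ticket.finish_job(), sensors.state()['clock'])
E
```

```text
the job is handed in; nothing more can be done
the job is handed in; nothing more can be done
```

The steel collar is on the pivot post, flat on the swing arm's eye. The clip is in the groove above it, fully home, and I let go of both. The job was handed in at about 31.6 s.

**Collar:** I placed it by feel. It touched down at the height expected for lying on the eye, with about 6 N measured.

**Clip:** I pushed it in from the robot's side, along world +x. The nubs met the post at about TCP x = 0.4955, and the clip snapped over at about 17 N. It then slid easily to a hard stop at x ≈ 0.5065, 11 mm further on as expected. The push against the stop read about 12 N. The largest vertical force on the clip was about 6 N each way, up and down, though these are readings at the end of each move, so brief peaks between them were not seen.

**Last checks after release:**
- **Seating:** in the wrist picture the clip seat and the post groove agree to under 1 mm.
- **Robot:** the gripper was clear of everything, with no force on it.
- **Other things:** the bolt, washer, rings and spanner, and what the arm left visible of the rest, looked unmoved.

**Disagreed:**
- **First reach for the collar's height:** my first attempt to feel the collar's top with the clip found nothing, because the clip's tips were not yet over it. I raised it, moved 7.5 mm further in and felt it properly.
- **Collar network:** on the last picture its two best hits lay well away from the post, near the orange rings. The collar check therefore rests on the pictures and the contact height.

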